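Park the serviced instrument parts on their marked bench pads

ROBOT

A 7-joint arm with a two-finger parallel gripper is mounted at the origin on the work surface. World frame = base frame: x ahead of the robot, y to its left, z up, the work surface at z = 0. Lengths are in mm, angles in rad, forces in N, time in s.
With the tool pointing down it reaches from about 400 to 925 mm from the base axis. Payload 5.6 kg.
Tool frame: the origin (TCP) lies on the centre line of the jaws, within the pads' length; the fingertips stand 17 mm ahead of it and the grasp point (between the pads) lies 2 mm behind it; z points along the fingers, y is the line along which they close (so a half turn about z gives the same grasp; the last joint's range is limited). The gripper opens to 85 mm and grips with 20 to 120 N. Pads are 22 mm wide; open, the fingers measure 114 mm over their backs; the gripper's body (76 mm by 85 mm) begins 54 mm behind the grasp point. The pads swing forward as they close: fully open they stand 13 mm farther back than shut.
Start: joints at [1.13, 0.468, -0.012, 1.603, 0.006, 1.071, -0.056], TCP at [251.765, -599.268, 248.29] pointing down, gripper open.
Joint ranges: [-2.53, 2.53], [-0.31, 2.02], [-1.57, 1.55], [0.28, 2.44], [-1.29, 4.43], [0.15, 1.84], [-2.92, 2.92]. Speed limits (rad/s): [2.57, 2.57, 3.14, 3.14, 3.14, 3.14, 3.14].

INTERFACE

Orientations are given as a rotation vector (axis times angle).
In Python, from plant import robot, imaging, job_done gives the robot as it stands.
- The arm moves only by the tool carry_out, never from a script. Its argument "plan" is one flat list of numbers, 7 for each row, row after row: the shift along the tool's x, y, z in units of 20 cm (1.0 is 20 cm), then the turn, a rotation vector about the tool's x, y, z in units of pi/2 rad (1.0 is pi/2 rad), then the gripper's target within -1 to 1 (shut at 1, half-way at 0, fully open at -1). In form: [tx, ty, tz, rx, ry, rz, grip, tx, ty, tz, rx, ry, rz, grip, ...]. A call has 1 to 5 rows; each row is the pose to reach, as a shift and turn from the pose commanded when the call began, along the tool's axes at that moment; what a row does not reach only later rows make up. A row lasts 1/12 s, in which the tool goes at most 41.7 mm and 7.16 degrees, less where a joint would pass 70% of its speed; a pose out of reach is approached as far as the arm can. A call with a number of a shift or a turn outside -1 to 1 is refused whole. A call with a gripper value outside its range is refused whole. The fingers move at their own pace and stop on an object; "newtons" is the grip in N (left out, the last holds). Time passes only in rows, so rows that repeat a pose let the fingers close. It gives the time, the measured TCP pose, the force, the opening and the grip force at its end, in the units of the state.
- robot.get_state(): the state, without advancing time (a new reading comes with each control period).
- imaging.get_image(name): name is "scene" or "top" or "wrist"; returns a dict with "image" (480x640x3 uint8, red, green, blue), "range_z" (480x640 float32, mm along the optical axis (not along the pixel's ray), 0 where there is no reading), "mtx" (3x3 intrinsics, pixels), "pose" (4x4, takes a point from camera to world coordinates); the wrist camera has in their place "mount" (4x4, takes a point from camera to tool coordinates, whose origin is the TCP and whose axes are the flange's). Camera axes: x right, y up, looking along -z (the intrinsics and any distortion apply to the point x, -y, -z); pixel columns grow to the right and rows downward; lengths in mm; the calibration is good to about 2 mm. A picture is of the moment at which its call begins: read the wrist's pose just before it.
- job_done(): hands the job in; it is judged then, once.
The state is a dict: "time": time; "joint_pos": joint angles; "qvel": joint speeds; "tau": joint torques, N m; "position": TCP position; "tcp_rot": TCP orientation; "wrist_force": force on the tool from outside, world axes, zero at the start; "wrist_torque": the same for the moment, N m; "width": opening from 0.0 (shut) to 1.0 (fully open); "finger_force": force on a finger pad.
Only numpy, scipy, OpenCV 4.12 (cv2) and the standard library are available. Lean on these libraries where they do the work, as an engineer would, in place of code of your own. Each camera call takes 0.05 s, during which the arm holds its last target. There are 200 camera calls.

TASK

Before the ship gets under way, park the four serviced parts upright and centred on the black rubber pads whose yellow markings match their undersides: the titanium tube on the ring, the white pump cover on the oblong, the brass probe fitting on the hexagon and the dial indicator with its feet on the four dots, the cover and the indicator lined up with their markings (either way round). Set each down without dropping it, let go of everything, and leave the amber sample bottle and the blue jar where they stand.

Things in the scene. Friction and masses are not known exactly. Their poses are not given: they have to be found in the camera images.
- tube_mid (a point): Dull grey titanium housing tube, standing upright: outside diameter 50 mm, bore 40 mm, 70 mm tall, with two black bands near its foot, about 0.22 kg. The point is on its axis, half-way up (35 mm above its foot); z along the tube. Belongs on the pad with the ring.
- cover_mid (a point): White plastic pump cover, 0.18 kg: base flange 88 (x) x 44 (y) x 10 mm, on it a block 56 (x) x 44 (y) up to 44 mm height, then a round spigot 26 mm across up to 56 mm. The long sides are flat, flush with the flange: hold it across y (44 mm). The point is its centre, 28 mm above its underside; x along its length, z up. Goes on the oblong.
- fitting_mid (a point): Brass temperature probe fitting standing upright: a hexagon 36 mm across flats, 40 mm tall, topped by a round threaded neck 25 mm across that reaches 58 mm height. About 0.34 kg. The point is on its axis, 29 mm above its foot; z up, x square to one pair of flats (the other pairs lie 60 degrees apart). Belongs on the pad with the hexagon.
- dial_mid (a point): Black dial indicator, face up, 0.30 kg: round case 52 mm across from 14 to 46 mm height, white face; steel stem 8 mm thick out to 40 mm along +x; below, a base plate 76 (x) x 44 (y) mm on four rubber feet, 14 mm across, 6 mm high, at x +-28, y +-15. Hold the case across y (52 mm). The point is its centre, 23 mm above the feet's undersides; x along the base, z up. Goes on the four dots.
- pad_tube: Fixed black rubber pad, 108 (x) x 76 (y) x 4 mm thick, flat on the bench; yellow marking: a ring, 54 mm inside diameter and 62 mm outside. Origin at the centre of its underside, so its top is 4 mm above the origin; z up, x along the 108 mm side.
- pad_cover: Fixed black rubber pad, 108 (x) x 76 (y) x 4 mm thick, flat on the bench; yellow marking: an oblong outline, 92 x 46 mm inside, its length along x. Origin at the centre of its underside, so its top is 4 mm above the origin; z up, x along the 108 mm side.
- pad_fitting: Fixed black rubber pad, 108 (x) x 76 (y) x 4 mm thick, flat on the bench; yellow marking: a hexagon outline, 38 mm across flats inside (the turn of the hexagon does not matter). Origin at the centre of its underside, so its top is 4 mm above the origin; z up, x along the 108 mm side.
- pad_dial: Fixed black rubber pad, 108 (x) x 76 (y) x 4 mm thick, flat on the bench; yellow marking: four round dots, 18 mm across, at x = +-28, y = +-15 mm, where the rubber feet stand. Origin at the centre of its underside, so its top is 4 mm above the origin; z up, x along the 108 mm side.
- sample_mid (a point): Bystander: amber glass sample bottle with black cap, 48 mm across, 100 mm tall, loose on the bench. The point is on its axis, 50 mm up. To be left alone.
- jar_mid (a point): Bystander: blue plastic jar with white lid, 48 mm across, 60 mm tall, loose on the bench. The point is on its axis, 30 mm up. To be left alone.
Not all that is in view belongs to the job. What is shaped like the part that bears tube_mid but red is not meant.

How it is judged:
By the outcome, as a careful person would: the job done as asked, in the order asked, and still so for the second after the job is handed in, with the robot touching nothing.
It also fails if it takes over 104 s, if anything falls off the work surface, if the arm or the gripper's body presses on something with over 40 N, if the wrist force passes 120 N, or if a joint passes its speed limit or range.

## Working session

There is one attempt and no reset: what is moved stays moved. The work goes in short steps, Python scripts to look and compute and a tool call to move; the robot and the scene stay as the last step left them, time stands still between calls to the robot, and variables do not carry over. Pictures are saved under pics/ and viewed, at most 14 in all, crops included, and the job is handed in when it is done.

Besides the shell and the picture viewer there is one more tool, called as a command line: name --argument value ..., lists and objects as JSON in quotes. carry_out: Moves the arm, as the interface text tells. Shifts and turns lie within -1 to 1; 1 stands for 20 cm of shift or pi/2 rad of turn. Its arguments: {"type":"object","properties":{"plan":{"type":"array","items":{"type":"number"}},"newtons":{"type":"number"}},"required":["plan"]}

```bash
ls; mkdir -p pics
python3 - <<'E'
from plant import robot, imaging
import cv2,numpy as np
s=robot.get_state(); print({k:np.round(v,3).tolist() for k,v in s.items()})
for n in("top","scene"):
    d=imaging.get_image(n); cv2.imwrite(f"pics/{n}0.png",d["image"][...,::-1]); np.savez(f"{n}0.npz",**d)
    print(n,d.keys(),d["mtx"].round(1).tolist(),d["pose"].round(3).tolist())
E
```

```text
pics
{'time': 0.0, 'joint_pos': [1.13, 0.468, -0.012, 1.604, 0.006, 1.071, -0.056], 'qvel': [0.0, -0.0, -0.0, 0.0, 0.0, -0.002, -0.0], 'tau': [-0.0, -53.24, 0.021, -25.131, 0.011, 0.008, -0.0], 'position': [251.527, -598.781, 247.305], 'tcp_rot': [-3.078, -0.62, 0.001], 'wrist_force': [0.301, -0.621, 0.19], 'wrist_torque': [-0.004, -0.017, 0.012], 'finger_force': 0.0, 'width': 1.003}
top dict_keys(['image', 'range_z', 'mtx', 'pose']) [[457.4, 0.0, 325.3], [0.0, 457.4, 233.8], [0.0, 0.0, 1.0]] [[-0.013, 0.985, -0.169, 388.493], [-1.0, -0.014, -0.005, -6.791], [-0.007, 0.169, 0.986, 1138.235], [0.0, 0.0, 0.0, 1.0]]
scene dict_keys(['image', 'range_z', 'mtx', 'pose']) [[489.4, 0.0, 320.3], [0.0, 489.4, 236.0], [0.0, 0.0, 1.0]] [[0.811, -0.328, 0.485, 1044.073], [0.585, 0.43, -0.687, -710.68], [0.017, 0.841, 0.54, 612.114], [0.0, 0.0, 0.0, 1.0]]
```

View pics/top0.png

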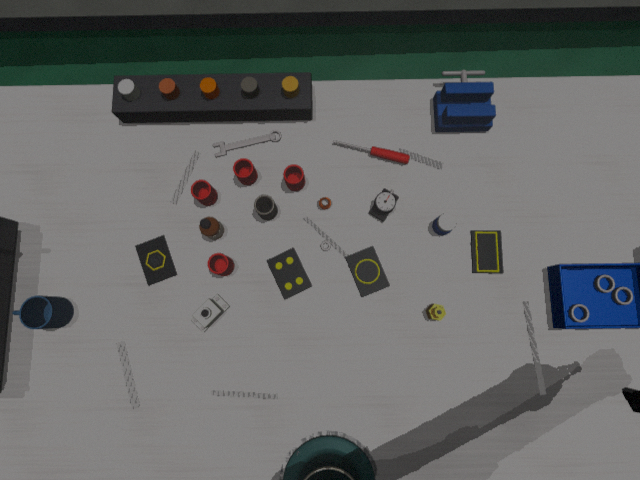

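View pics/scene0.png

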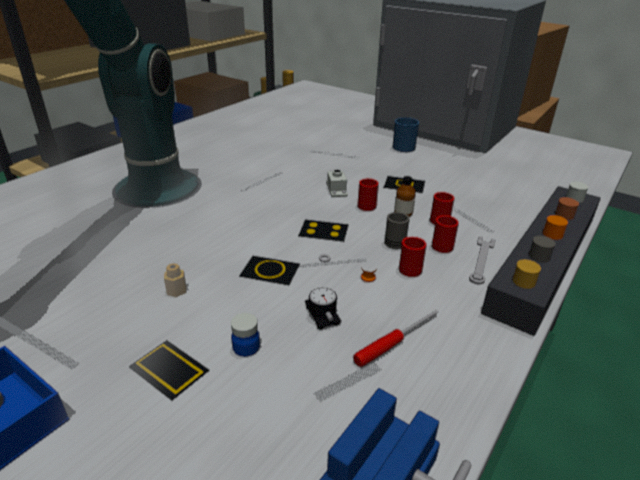

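The top view shows the grey tube at (265,207), and the red look-alikes at (204,192), (245,171), (293,177) and (221,264), which are not meant. The cover is at (209,312), the brass fitting at (437,312) and the dial at (385,203). The bottle is at (210,228) and the jar at (444,224). The pads are hexagon (156,260), dots (289,273), ring (367,271) and oblong (487,251). The scene view agrees.

```bash
cat > h.py <<'E'
import numpy as np, cv2
from scipy.spatial.transform import Rotation as R
def load(n): return dict(np.load(n+".npz"))
def ray_plane(d,uv,z,T=None):
    """pixels (N,2) -> world points on plane z"""
    T=d["pose"] if T is None else T
    uv=np.atleast_2d(np.asarray(uv,float)); K=d["mtx"]
    c=np.c_[(uv[:,0]-K[0,2])/K[0,0],-(uv[:,1]-K[1,2])/K[1,1],-np.ones(len(uv))]@T[:3,:3].T
    o=T[:3,3]; return o+c*((z-o[2])/c[:,2])[:,None]
def cloud(d,T=None):
    T=d["pose"] if T is None else T
    v,u=np.mgrid[:480,:640]; K=d["mtx"]; r=d["range_z"]
    c=np.stack([(u-K[0,2])/K[0,0]*r,-(v-K[1,2])/K[1,1]*r,-r],-1)
    w=c@T[:3,:3].T+T[:3,3]; w[r==0]=np.nan; return w
def yellow(img):
    h=cv2.cvtColor(img,cv2.COLOR_RGB2HSV); return cv2.inRange(h,(22,120,90),(38,255,255))
E
python3 - <<'E'
from h import *
d=load("top0"); w=cloud(d); m=yellow(d["image"])
for n,(u,v) in dict(hexa=(156,260),dots=(289,273),ring=(367,271),obl=(487,251)).items():
    mm=np.zeros_like(m); mm[v-30:v+30,u-26:u+26]=m[v-30:v+30,u-26:u+26]
    ys,xs=np.nonzero(mm); P=ray_plane(d,np.c_[xs,ys],4)[:,:2].astype(np.float32)
    r=cv2.minAreaRect(P); print(n,len(P),P.mean(0).round(1),np.round(r[0],1),np.round(r[1],1),round(r[2],1))
    g=d["image"][v-32:v+32,u-30:u+30].max(2)<60
for n,(u,v,z0,z1) in dict(tube=(265,207,55,80),cover=(209,312,38,65),fit=(437,312,48,66),dial=(385,203,36,52),sample=(210,228,80,110),jar=(444,224,50,70),red1=(204,192,55,80),red2=(245,171,55,80),red3=(293,177,55,80),red4=(221,264,55,80)).items():
    q=w[v-22:v+22,u-22:u+22].reshape(-1,3); q=q[(q[:,2]>z0)&(q[:,2]<z1)]
    r=cv2.minAreaRect(q[:,:2].astype(np.float32)); print(n,len(q),np.median(q,0).round(0),np.round(r[0],0),np.round(r[1],0),round(r[2],0))
big=lambda u,v:cv2.resize(d["image"][v-30:v+30,u-40:u+40],(400,300),interpolation=cv2.INTER_CUBIC)
o=np.vstack([np.hstack([big(265,207),big(209,312)]),np.hstack([big(437,312),big(385,203)])])
cv2.imwrite("pics/crop1.png",o[...,::-1])
E
```

```text
hexa 91 [524.  424.2] [524.4 424.7] [45.7 48.9] 81.3
dots 162 [485.8  90.5] [486.5  91.1] [72.8 46.5] 25.4
ring 124 [ 488.8 -103.8] [ 488.4 -103.1] [59.7 59.6] 89.2
obl 196 [ 530.7 -403.3] [ 534.4 -402.9] [ 54.8 100.6] 89.2
tube 171 [647. 145.  68.] [647. 145.] [48. 49.] 20.0
cover 452 [392. 281.  45.] [392. 283.] [44. 56.] 45.0
fit 96 [ 388. -261.   58.] [ 387. -262.] [23. 24.] 46.0
dial 347 [ 655. -148.   46.] [ 655. -148.] [50. 50.] 63.0
sample 102 [596. 276.  99.] [598. 278.] [24. 22.] 16.0
jar 260 [ 600. -292.   59.] [ 600. -292.] [41. 41.] 57.0
red1 191 [688. 298.  68.] [687. 298.] [50. 48.] 44.0
red2 185 [739. 197.  68.] [739. 197.] [50. 49.] 23.0
red3 172 [721.  75.  68.] [698.  85.] [ 49. 102.] 66.0
red4 175 [506. 253.  69.] [507. 252.] [48. 48.] 5.0
```

View pics/crop1.png

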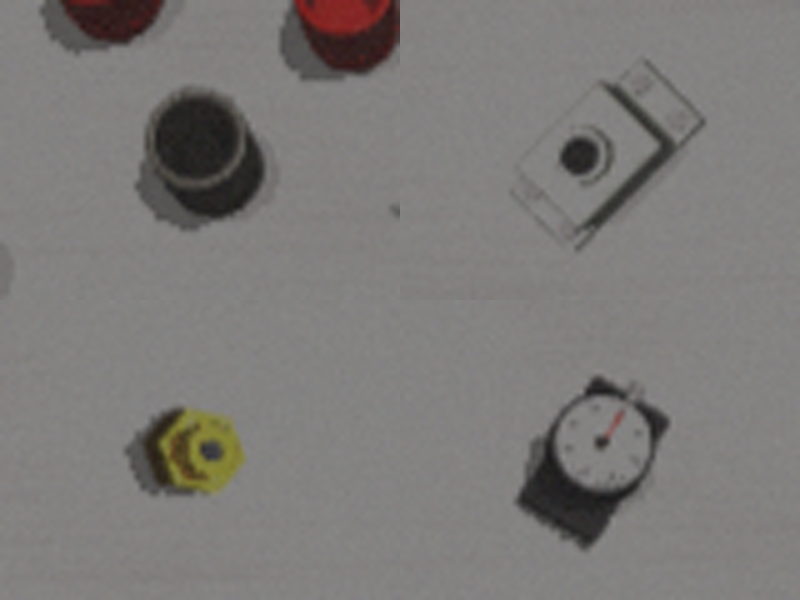

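The crops (top-left panel) confirm the grey tube with the red ones at the panel's edge. The cover, brass hexagon and dial with its stem to the upper right are as described. Heights from range (68, 45, 58 and 46 mm) match. Next I check the wrist camera.

```bash
cat >> h.py <<'E'
import json
def cmd():
    c=json.load(open("cmd.json")); return np.array(c["p"]),R.from_rotvec(c["r"])
def save(p,r): json.dump(dict(p=list(map(float,p)),r=list(map(float,r.as_rotvec()))),open("cmd.json","w"))
def yawrot(b):  # tool down, tool y axis at world angle b (deg)
    b=np.radians(b); y=np.array([np.cos(b),np.sin(b),0]); z=np.array([0,0,-1.]); return R.from_matrix(np.c_[np.cross(y,z),y,z])
def ydeg(r): y=r.as_matrix()[:,1]; return np.degrees(np.arctan2(y[1],y[0]))
def plan(wps,step=41):
    """wps: (x,y,z,yaw or None). Prints 6-number end poses, one leg per call, rows needed; updates the commanded pose."""
    p,r=cmd()
    for x,y,z,b in wps:
        tgt=np.array([x,y,z],float); rt=yawrot(ydeg(r) if b is None else b)
        D=np.linalg.norm(tgt-p); A=np.degrees((r.inv()*rt).magnitude())
        n=max(int(np.ceil(max(D/(5*step),A/35.5))),1); p0,rv=p.copy(),(r.inv()*rt).as_rotvec(); r0=r
        for k in range(1,n+1):
            q=p0+(tgt-p0)*k/n; rq=r0*R.from_rotvec(rv*k/n)
            s=(r.inv().apply(q-p)/200).round(3); t=((r.inv()*rq).as_rotvec()/(np.pi/2)).round(3)
            if np.abs(s).max()>1: print("BIG")
            rows=int(np.ceil(max(np.linalg.norm(s)*200/41.6,np.linalg.norm(t)*90/7.15)-1e-6))
            p=p+r.apply(s*200); r=r*R.from_rotvec(t*np.pi/2)
            print((s+0).tolist(),(t+0).tolist(),"rows",rows,"->",p.round(1),round(ydeg(r),1))
    save(p,r)
def shot(imaging,robot,name):
    s=robot.get_state(); d=imaging.get_image("wrist")
    T=np.eye(4); T[:3,:3]=R.from_rotvec(s["tcp_rot"]).as_matrix(); T[:3,3]=s["position"]
    d["pose"]=T@d["mount"]; np.savez(name+".npz",**d); cv2.imwrite(f"pics/{name}.png",d["image"][...,::-1])
    return s,d
E
python3 - <<'E'
from h import *
from plant import robot,imaging
s,d=shot(imaging,robot,"w0"); print(d["mtx"].round(1).tolist(),d["mount"].round(3).tolist()); print(s["position"])
save([251.765,-599.268,248.29],yawrot(ydeg(R.from_rotvec(s["tcp_rot"])))); print(cmd()[0],ydeg(cmd()[1]))
plan([(500,-310,330,-30)])
E
```

```text
[[418.5, 0.0, 318.8], [0.0, 418.5, 235.5], [0.0, 0.0, 1.0]] [[0.0, 0.952, 0.305, 78.786], [1.0, 0.0, -0.001, -0.366], [-0.001, 0.305, -0.952, -126.107], [0.0, 0.0, 0.0, 1.0]]
[ 251.53349257 -598.86074139  247.44478455]
[ 251.765 -599.268  248.29 ] -67.2139052778458
[0.852, -0.426, -0.204] [0.0, 0.0, -0.207] rows 5 -> [ 375.9 -454.7  289.1] -48.6
[0.944, -0.132, -0.205] [0.0, 0.0, -0.206] rows 5 -> [ 500.  -310.   330.1] -30.0
```

carry_out --plan '[0.852, -0.426, -0.204, 0, 0, -0.207, -1, 0.852, -0.426, -0.204, 0, 0, -0.207, -1, 0.852, -0.426, -0.204, 0, 0, -0.207, -1, 0.852, -0.426, -0.204, 0, 0, -0.207, -1, 0.852, -0.426, -0.204, 0, 0, -0.207, -1]'

```text
time: 0.57
position: [378.8, -451.1, 289.8]
tcp_rot: [-2.936, -1.117, -0.003]
wrist_force: [0.9, -0.2, 0.7]
width: 1.003
finger_force: 0.0
```

carry_out --plan '[0.944, -0.132, -0.205, 0, 0, -0.206, -1, 0.944, -0.132, -0.205, 0, 0, -0.206, -1, 0.944, -0.132, -0.205, 0, 0, -0.206, -1, 0.944, -0.132, -0.205, 0, 0, -0.206, -1, 0.944, -0.132, -0.205, 0, 0, -0.206, -1]'

```text
time: 0.98
position: [502.5, -306.0, 331.0]
tcp_rot: [-2.718, -1.576, -0.003]
wrist_force: [0.5, -0.6, -0.3]
width: 1.002
finger_force: 0.0
```

Run:
```python
from h import *
from plant import robot,imaging
s,d=shot(imaging,robot,"w1"); print(s["position"],s["tcp_rot"])
plan([(520,130,330,15)])
```

```text
[ 502.53861127 -305.96607661  330.97005361] [-2.71791846 -1.57553663 -0.00309536]
[0.652, -0.338, 0.0] [0.0, 0.0, -0.167] rows 4 -> [ 506.8 -163.3  330.1] -15.0
[0.717, -0.158, 0.0] [0.0, 0.0, -0.167] rows 4 -> [513.4 -16.6 330.1] 0.0
[0.733, 0.033, 0.0] [0.0, 0.0, -0.166] rows 4 -> [519.9 130.  330.1] 15.0
```

View pics/w1.png

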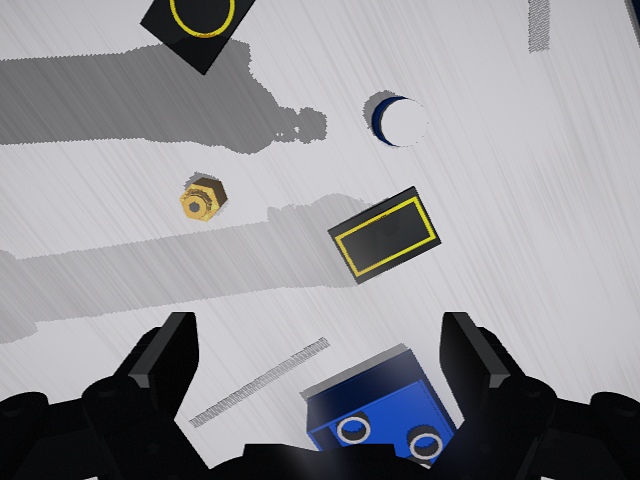

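The wrist view shows the ring pad (205,15), fitting (203,200), oblong pad (385,235), jar (400,122) and the fingers at the bottom. It was taken before the arm had settled, so I will measure only after a settling row.

carry_out --plan '[0.652, -0.338, 0, 0, 0, -0.167, -1, 0.652, -0.338, 0, 0, 0, -0.167, -1, 0.652, -0.338, 0, 0, 0, -0.167, -1, 0.652, -0.338, 0, 0, 0, -0.167, -1]'

```text
time: 1.37
position: [506.7, -158.0, 330.0]
tcp_rot: [-2.486, -1.919, -0.001]
wrist_force: [1.3, 0.3, 1.2]
width: 0.997
finger_force: 0.0
```

carry_out --plan '[0.717, -0.158, 0, 0, 0, -0.167, -1, 0.717, -0.158, 0, 0, 0, -0.167, -1, 0.717, -0.158, 0, 0, 0, -0.167, -1, 0.717, -0.158, 0, 0, 0, -0.167, -1, 0.717, -0.158, 0, 0, 0, -0.167, -1]'

```text
time: 1.78
position: [513.0, -10.4, 330.3]
tcp_rot: [-2.21, -2.231, -0.003]
wrist_force: [0.3, 0.6, 0.8]
width: 0.998
finger_force: 0.0
```

Run:
```python
from h import *
from plant import robot,imaging
s,d=shot(imaging,robot,"w2"); print(s["time"],s["position"],s["tcp_rot"],np.abs(s["qvel"]).max())
s,d=shot(imaging,robot,"w2b"); print(s["time"],s["position"],s["tcp_rot"],np.abs(s["qvel"]).max())
```

```text
1.7833 [512.99504408 -10.43563509 330.32904535] [-2.2100386  -2.23114224 -0.00292101] 0.07995081493282917
1.8333 [513.10440227 -13.94247165 330.08381882] [-2.21489203e+00 -2.22764874e+00 -3.12413710e-04] 0.06616177323911755
```

View pics/w2b.png

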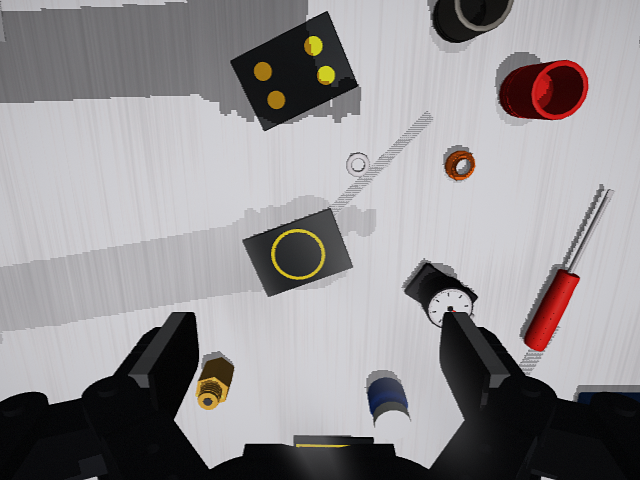

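The view shows the ring pad (298,253), dots pad (295,72), dial (450,308), fitting (210,385) and the grey tube (470,15).

```bash
cat >> h.py <<'E'
def contours(mask,amin=20):
    cs,_=cv2.findContours(mask,cv2.RETR_EXTERNAL,cv2.CHAIN_APPROX_NONE); return [c[:,0].astype(float) for c in cs if cv2.contourArea(c)>amin]
def toW(d,c,z): return ray_plane(d,c,z)[:,:2].astype(np.float32)
def circ(P):  # least-squares circle
    A=np.c_[2*P,np.ones(len(P))]; s=np.linalg.lstsq(A,(P**2).sum(1),rcond=None)[0]; return s[:2].round(1),round(float(np.sqrt(s[2]+s[:2]@s[:2])),1)
E
python3 - <<'E'
from h import *
d=load("w2b"); h=cv2.cvtColor(d["image"],cv2.COLOR_RGB2HSV); m=cv2.inRange(h,(12,110,80),(38,255,255)); m[300:]=0; m[:,400:]=0
for c in contours(m): P=toW(d,c,4); print(c.mean(0).round(0),len(c),circ(P),np.round(cv2.minAreaRect(P)[1],1))
plan([(646,145,230,-7)])
E
```

```text
[298. 254.] 148 (array([ 489.5, -103.1]), 30.8) [62.4 61.3]
[276. 100.] 50 (array([468.7,  66.2]), 8.6) [17.6 16.6]
[325.  75.] 51 (array([519.6,  90.2]), 8.8) [17.2 17. ]
[262.  71.] 51 (array([456. ,  93.6]), 8.7) [17.3 16.9]
[313.  45.] 54 (array([507. , 117.4]), 8.8) [17.9 17.3]
[-0.09, 0.628, 0.5] [0.0, 0.0, 0.244] rows 4 -> [645.9 145.  230.1] -7.0
```

Run:
```python
from h import *
save([513.4,-16.6,330.1],yawrot(0.0)); plan([(646,145,230,-7)])
```

```text
[0.404, 0.332, 0.25] [0.0, 0.0, 0.039] rows 3 -> [579.8  64.2 280.1] -3.5
[0.424, 0.306, 0.251] [0.0, 0.0, 0.039] rows 3 -> [646.1 145.1 229.9] -7.0
```

carry_out --plan '[0.404, 0.332, 0.25, 0, 0, 0.039, -1, 0.404, 0.332, 0.25, 0, 0, 0.039, -1, 0.404, 0.332, 0.25, 0, 0, 0.039, -1]'

```text
time: 2.13
position: [581.0, 63.0, 278.8]
tcp_rot: [2.292, 2.148, -0.001]
wrist_force: [-0.1, 0.3, 0.7]
width: 0.996
finger_force: 0.0
```

carry_out --plan '[0.424, 0.306, 0.251, 0, 0, 0.039, -1, 0.424, 0.306, 0.251, 0, 0, 0.039, -1, 0.424, 0.306, 0.251, 0, 0, 0.039, -1, 0.424, 0.306, 0.251, 0, 0, 0.039, -1, 0.424, 0.306, 0.251, 0, 0, 0.039, -1]'

```text
time: 2.55
position: [646.0, 144.3, 227.2]
tcp_rot: [-2.352, -2.08, 0.006]
wrist_force: [-0.1, -0.7, -0.2]
width: 1.0
finger_force: 0.0
```

Run:
```python
from h import *
from plant import robot,imaging
imaging.get_image("wrist"); imaging.get_image("wrist")
s,d=shot(imaging,robot,"w3"); print(s["time"],s["position"],ydeg(R.from_rotvec(s["tcp_rot"])),np.abs(s["qvel"]).max())
w=cloud(d); q=w[np.isfinite(w[...,2])&(np.abs(w[...,2]-69)<6)]; q=q[np.hypot(q[:,0]-646,q[:,1]-145)<40]
print(len(q),np.median(q[:,2]),cv2.minAreaRect(q[:,:2].astype(np.float32)),circ(cv2.convexHull(q[:,:2].astype(np.float32))[:,0]))
```

```text
2.65 [646.28696121 142.54423686 229.57249321] -7.1592208617232584 0.026961972987798982
1585 70.13922488437333 ((648.03271484375, 146.5884552001953), (49.021724700927734, 49.18964385986328), 26.75916862487793) (array([648. , 146.5]), 24.7)
```

View pics/w3.png

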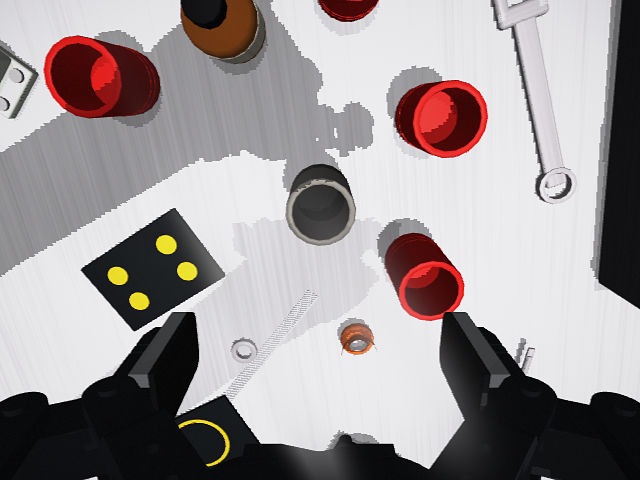

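The grey tube's rim is at (320,210) between red look-alikes at (440,118), (430,290) and (100,75). It has a grey bore and matches the description, rim height 70 mm, radius 24.7. I descend on it.

Run:
```python
from h import *
plan([(648,146.5,120,-7),(648,146.5,40,-7)])
```

```text
[0.008, 0.009, 0.55] [0.0, 0.0, 0.0] rows 3 -> [648.1 146.5 119.9] -7.0
[0.0, 0.0, 0.4] [0.0, 0.0, 0.0] rows 2 -> [648.1 146.5  39.9] -7.0
```

carry_out --plan '[0.008, 0.009, 0.2, 0, 0, 0, -1, 0.008, 0.009, 0.4, 0, 0, 0, -1, 0.008, 0.009, 0.55, 0, 0, 0, -1, 0.008, 0.009, 0.55, 0, 0, 0, -1, 0.008, 0.009, 0.55, 0, 0, 0, -1]'

```text
time: 3.12
position: [647.6, 144.5, 119.9]
tcp_rot: [-2.355, -2.079, 0.003]
wrist_force: [0.1, 0.6, 0.8]
width: 1.002
finger_force: 0.0
```

carry_out --plan '[0, 0, 0.1, 0, 0, 0, -1, 0, 0, 0.2, 0, 0, 0, -1, 0, 0, 0.3, 0, 0, 0, -1, 0, 0, 0.4, 0, 0, 0, -1, 0, 0, 0.4, 0, 0, 0, -1]'

```text
time: 3.53
position: [647.9, 145.3, 39.7]
tcp_rot: [2.354, 2.08, -0.002]
wrist_force: [-0.3, -0.6, -0.7]
width: 1.0
finger_force: 0.0
```

carry_out --plan '[0, 0, 0, 0, 0, 0, -1, 0, 0, 0, 0, 0, 0, -0.2, 0, 0, 0, 0, 0, 0, 0.2, 0, 0, 0, 0, 0, 0, 0.6, 0, 0, 0, 0, 0, 0, 0.6]' --newtons 50

```text
time: 3.95
position: [649.1, 146.8, 42.4]
tcp_rot: [2.352, 2.08, 0.003]
wrist_force: [-1.8, -0.6, 8.4]
width: 0.581
finger_force: 50.7
```

Run:
```python
from h import *
plan([(648,146.5,150,-7),(489.5,-103.1,150,-7)])
```

```text
[0.0, 0.0, -0.55] [0.0, 0.0, 0.0] rows 3 -> [648.1 146.5 149.9] -7.0
[-0.668, -0.317, 0.0] [0.0, 0.0, 0.0] rows 4 -> [568.8  21.6 149.9] -7.0
[-0.667, -0.317, 0.0] [0.0, 0.0, 0.0] rows 4 -> [ 489.6 -103.   149.9] -7.0
```

carry_out --plan '[0, 0, -0.1, 0, 0, 0, 0.6, 0, 0, -0.22, 0, 0, 0, 0.6, 0, 0, -0.34, 0, 0, 0, 0.6, 0, 0, -0.46, 0, 0, 0, 0.6, 0, 0, -0.55, 0, 0, 0, 0.6]'

```text
time: 4.37
position: [648.5, 146.7, 152.5]
tcp_rot: [2.352, 2.081, 0.003]
wrist_force: [0.8, 0.2, -1.4]
width: 0.582
finger_force: 52.4
```

carry_out --plan '[-0.1, -0.05, 0, 0, 0, 0, 0.6, -0.24, -0.114, 0, 0, 0, 0, 0.6, -0.38, -0.18, 0, 0, 0, 0, 0.6, -0.52, -0.247, 0, 0, 0, 0, 0.6, -0.668, -0.317, 0, 0, 0, 0, 0.6]'

```text
time: 4.78
position: [567.9, 20.9, 150.4]
tcp_rot: [2.352, 2.082, 0.001]
wrist_force: [0.9, -0.4, -1.8]
width: 0.581
finger_force: 52.5
```

carry_out --plan '[-0.16, -0.076, 0, 0, 0, 0, 0.6, -0.32, -0.152, 0, 0, 0, 0, 0.6, -0.46, -0.218, 0, 0, 0, 0, 0.6, -0.58, -0.276, 0, 0, 0, 0, 0.6, -0.667, -0.317, 0, 0, 0, 0, 0.6]'

```text
time: 5.2
position: [487.8, -105.7, 150.3]
tcp_rot: [2.355, 2.078, -0.002]
wrist_force: [0.2, 0.1, -2.3]
width: 0.581
finger_force: 52.5
```

Run:
```python
from h import *
from plant import robot,imaging
for _ in range(3): imaging.get_image("wrist")
s,d=shot(imaging,robot,"w4"); print(s["time"],s["position"],ydeg(R.from_rotvec(s["tcp_rot"])),np.abs(s["qvel"]).max(),s["width"],s["wrist_force"])
w=cloud(d,d["mount"]) # tool frame
f=np.isfinite(w[...,2])&(np.hypot(w[...,0],w[...,1])<32)&(w[...,2]<-20)&(w[...,2]>-40); q=w[f]
print(len(q),np.median(q[:,2]),q.min(0),q.max(0))
q=q[np.abs(q[:,2]-np.median(q[:,2]))<2.5]; print(circ(cv2.convexHull(q[:,:2].astype(np.float32))[:,0]))
```

```text
5.35 [ 488.87590791 -104.79475041  150.37355452] -7.193705251927351 0.040357167058181355 0.5776469584847379 [ 0.76992317  0.13052377 -1.32451871]
12832 -27.181723197529813 [-21.30935063 -29.95074072 -39.99570463] [ 25.29973251  29.9580829  -20.00036884]
(array([ 2.5, -0.2]), 26.4)
```

View pics/w4.png

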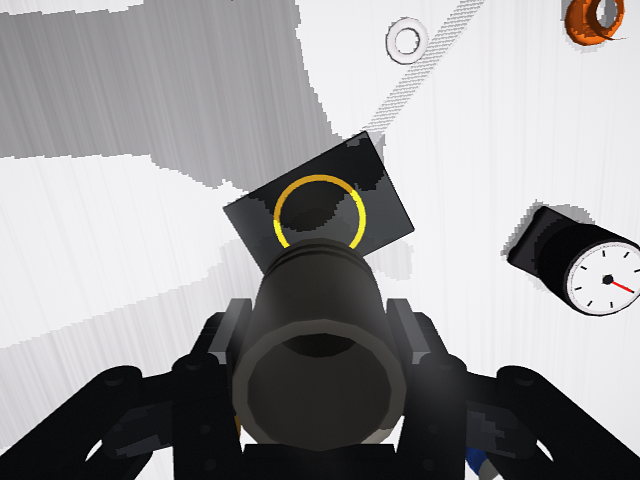

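The ring (320,213) is partly hidden by the held tube, whose rim is centred near (320,388). I measure both again.

Run:
```python
from h import *
d=load("w4"); h=cv2.cvtColor(d["image"],cv2.COLOR_RGB2HSV); m=cv2.inRange(h,(12,110,80),(38,255,255)); m[260:]=0;m[:,:250]=0; m[:,400:]=0
ys,xs=np.nonzero(m); P=toW(d,np.c_[xs,ys],4); print("ring mean-r",circ(P),len(P)) 
w=cloud(d,d["mount"])
for u in (300,320,340): print(u,[(v,*w[v,u].round(1),int(d["image"][v,u].max())) for v in list(range(312,342,3))+list(range(438,447,2))])
```

```text
ring mean-r (array([ 489.9, -102.7]), 29.2) 1288
300 [(312, np.float64(24.5), np.float64(-4.5), np.float64(-24.8), 37), (315, np.float64(23.1), np.float64(-4.6), np.float64(-24.0), 37), (318, np.float64(24.0), np.float64(-4.4), np.float64(-27.3), 40), (321, np.float64(23.8), np.float64(-4.4), np.float64(-28.5), 57), (324, np.float64(22.6), np.float64(-4.4), np.float64(-27.9), 67), (327, np.float64(21.9), np.float64(-4.4), np.float64(-28.3), 63), (330, np.float64(21.3), np.float64(-4.4), np.float64(-28.7), 61), (333, np.float64(19.2), np.float64(-4.5), np.float64(-26.8), 60), (336, np.float64(-11.0), np.float64(-7.0), np.float64(21.4), 15), (339, np.float64(-11.9), np.float64(-7.0), np.float64(20.6), 19), (438, np.float64(-20.1), np.float64(-5.2), np.float64(-22.4), 36), (440, np.float64(-19.3), np.float64(-5.1), np.float64(-24.1), 35), (442, np.float64(-19.4), np.float64(-5.1), np.float64(-24.7), 35), (444, np.float64(-18.8), np.float64(-5.1), np.float64(-26.1), 35), (446, np.float64(-20.0), np.float64(-5.1), np.float64(-25.6), 36)]
320 [(312, np.float64(24.6), np.float64(0.9), np.fl
[... 1213 characters left out ...]
(22.9), np.float64(6.1), np.float64(-28.5), 68), (327, np.float64(21.8), np.float64(6.2), np.float64(-28.1), 64), (330, np.float64(21.1), np.float64(6.2), np.float64(-28.4), 61), (333, np.float64(nan), np.float64(nan), np.float64(nan), 62), (336, np.float64(-10.2), np.float64(9.0), np.float64(20.2), 32), (339, np.float64(-12.4), np.float64(9.1), np.float64(21.5), 17), (438, np.float64(-18.2), np.float64(7.0), np.float64(-24.4), 36), (440, np.float64(-18.9), np.float64(7.0), np.float64(-24.5), 37), (442, np.float64(-18.8), np.float64(6.9), np.float64(-25.3), 36), (444, np.float64(-19.3), np.float64(6.9), np.float64(-25.6), 36), (446, np.float64(-18.7), np.float64(6.9), np.float64(-27.0), 37)]
```

carry_out --plan '[0, 0, 0.12, 0, 0, 0, 0.6, 0, 0, 0.24, 0, 0, 0, 0.6, 0, 0, 0.35, 0, 0, 0, 0.6, 0, 0, 0.42, 0, 0, 0, 0.6, 0, 0, 0.45, 0, 0, 0, 0.6]'

```text
time: 5.82
position: [489.1, -101.3, 58.1]
tcp_rot: [-2.348, -2.083, 0.001]
wrist_force: [-0.4, 0.8, -1.5]
width: 0.581
finger_force: 52.5
```

carry_out --plan '[0, 0, 0.02, 0, 0, 0, 0.6, 0, 0, 0.04, 0, 0, 0, 0.6, 0, 0, 0.055, 0, 0, 0, 0.6, 0, 0, 0.06, 0, 0, 0, 0.6, 0, 0, 0.065, 0, 0, 0, 0.6]'

```text
time: 6.23
position: [490.1, -103.1, 47.4]
tcp_rot: [2.352, 2.081, 0.001]
wrist_force: [-0.5, 0.4, -1.7]
width: 0.582
finger_force: 52.5
```

Now commanded 46.9. I creep down, watching the force.

carry_out --plan '[0, 0, 0.003, 0, 0, 0, 0.6, 0, 0, 0.006, 0, 0, 0, 0.6, 0, 0, 0.008, 0, 0, 0, 0.6]'

```text
time: 6.48
position: [489.9, -103.2, 46.3]
tcp_rot: [2.352, 2.081, -0.0]
wrist_force: [-4.3, -0.7, 11.0]
width: 0.582
finger_force: 53.3
```

carry_out --plan '[0, 0, 0, 0, 0, 0, -0.3, 0, 0, 0, 0, 0, 0, -0.6, 0, 0, 0, 0, 0, 0, -1, 0, 0, 0, 0, 0, 0, -1, 0, 0, 0, 0, 0, 0, -1]'

```text
time: 6.9
position: [489.6, -103.1, 45.3]
tcp_rot: [2.353, 2.082, 0.0]
wrist_force: [0.2, 0.0, -0.9]
width: 1.004
finger_force: 0.0
```

carry_out --plan '[0, 0, -0.05, 0, 0, 0, -1, 0, 0, -0.2, 0, 0, 0, -1, 0, 0, -0.4, 0, 0, 0, -1, 0, 0, -0.6, 0, 0, 0, -1, 0, 0, -0.8, 0, 0, 0, -1]'

```text
time: 7.32
position: [489.0, -102.6, 207.5]
tcp_rot: [-2.352, -2.082, 0.0]
wrist_force: [1.5, -0.6, -0.5]
width: 0.998
finger_force: 0.0
```

carry_out --plan '[0, 0, -0.12, 0, 0, 0, -1, 0, 0, -0.12, 0, 0, 0, -1, 0, 0, -0.12, 0, 0, 0, -1]'

```text
time: 7.57
position: [490.2, -103.3, 231.3]
tcp_rot: [2.35, 2.079, 0.002]
wrist_force: [-0.4, 0.1, -0.4]
width: 0.999
finger_force: 0.0
```

```bash
cat >> h.py <<'E'
def top_circle(d,c,z,rad,tol=4):
    w=cloud(d); q=w[np.isfinite(w[...,2])&(np.abs(w[...,2]-z)<tol)]; q=q[np.hypot(q[:,0]-c[0],q[:,1]-c[1])<rad]
    h=cv2.convexHull(q[:,:2].astype(np.float32))[:,0]; return len(q),round(float(np.median(q[:,2])),1),circ(h),cv2.minAreaRect(h)
E
python3 - <<'E'
from h import *
from plant import robot,imaging
save([489.6,-103.0,229.3],cmd()[1])
for _ in range(3): imaging.get_image("wrist")
s,d=shot(imaging,robot,"w5"); print(s["time"],s["position"],np.abs(s["qvel"]).max(),s["width"])
print(top_circle(d,(489.7,-103),74,40))
h=cv2.cvtColor(d["image"],cv2.COLOR_RGB2HSV); m=cv2.inRange(h,(12,110,80),(38,255,255)); ys,xs=np.nonzero(m); P=toW(d,np.c_[xs,ys],4); P=P[np.hypot(P[:,0]-489.7,P[:,1]+103)<40]; print("ring",circ(P),len(P))
E
```

```text
7.7167 [ 488.58244285 -102.98627836  228.17627852] 0.013559751406170696 0.9989182747266635
(1497, 74.3, (array([ 490. , -103.6]), 24.7), ((489.951416015625, -103.44915008544922), (49.296913146972656, 48.90373229980469), 59.00077438354492))
ring (array([ 489.8, -102.9]), 29.3) 663
```

View pics/w5.png

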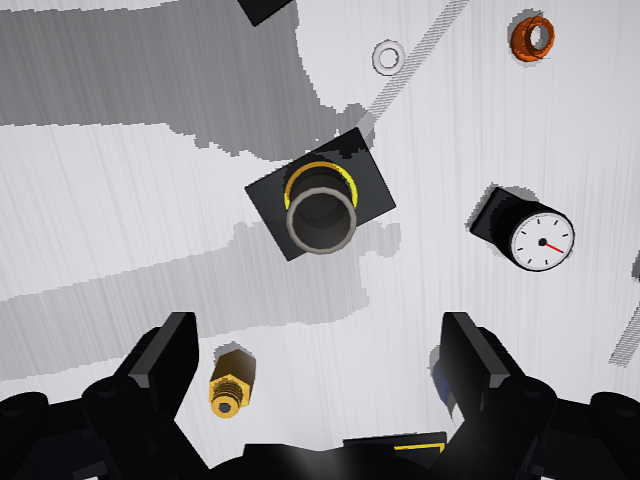

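The tube (rim (321,220), ring (320,190)) stands upright within about 0.7 mm of the ring's centre. The cover is next.

Run:
```python
from h import *
plan([(395,282,230,45)])
```

```text
[0.926, -0.352, -0.002] [0.0, 0.0, -0.289] rows 5 -> [442.4  89.4 229.7] 19.0
[0.988, 0.089, -0.002] [0.0, 0.0, -0.289] rows 5 -> [394.9 282.1 230.1] 45.0
```

carry_out --plan '[0.926, -0.352, -0.002, 0, 0, -0.289, -1, 0.926, -0.352, -0.002, 0, 0, -0.289, -1, 0.926, -0.352, -0.002, 0, 0, -0.289, -1, 0.926, -0.352, -0.002, 0, 0, -0.289, -1, 0.926, -0.352, -0.002, 0, 0, -0.289, -1]'

```text
time: 8.18
position: [440.3, 92.4, 228.7]
tcp_rot: [-1.815, -2.561, 0.001]
wrist_force: [1.2, 0.0, -0.2]
width: 1.005
finger_force: 0.0
```

carry_out --plan '[0.988, 0.089, -0.002, 0, 0, -0.289, -1, 0.988, 0.089, -0.002, 0, 0, -0.289, -1, 0.988, 0.089, -0.002, 0, 0, -0.289, -1, 0.988, 0.089, -0.002, 0, 0, -0.289, -1, 0.988, 0.089, -0.002, 0, 0, -0.289, -1]'

```text
time: 8.6
position: [392.7, 284.9, 229.2]
tcp_rot: [-1.192, -2.904, 0.0]
wrist_force: [0.4, -0.4, 0.6]
width: 1.002
finger_force: 0.0
```

Run:
```python
from h import *
from plant import robot,imaging
for _ in range(6): imaging.get_image("wrist")
s,d=shot(imaging,robot,"w6"); print(s["time"],s["position"],ydeg(R.from_rotvec(s["tcp_rot"])),np.abs(s["qvel"]).max())
print("spigot",top_circle(d,(393,282),56,22,3)); print("block",top_circle(d,(393,282),44,60,4)); print("flange",top_circle(d,(393,282),10,70,4))
h=cv2.cvtColor(d["image"],cv2.COLOR_RGB2HSV); m=cv2.inRange(h,(12,110,80),(38,255,255)); ys,xs=np.nonzero(m); P=toW(d,np.c_[xs,ys],4); P=P[np.hypot(P[:,0]-524,P[:,1]-424)<45]; print("hex",len(P),P.mean(0) if len(P) else 0)
```

```text
8.9 [394.89495418 280.46603764 229.10832565] 44.9236107977794 0.018374222163079018
spigot (919, 56.7, (array([393.1, 284.1]), 12.7), ((392.99755859375, 283.8784484863281), (25.100019454956055, 25.407939910888672), 45.51008224487305))
block (3074, 44.4, (array([392.7, 284.5]), 31.4), ((392.8646240234375, 284.31927490234375), (43.99607849121094, 54.995113372802734), 45.06230545043945))
flange (1338, 10.5, (array([394.4, 284.4]), 45.2), ((392.9391784667969, 284.2286682128906), (43.666229248046875, 87.49246215820312), 44.62522888183594))
hex 895 [525.6996  425.61987]
```

View pics/w6.png

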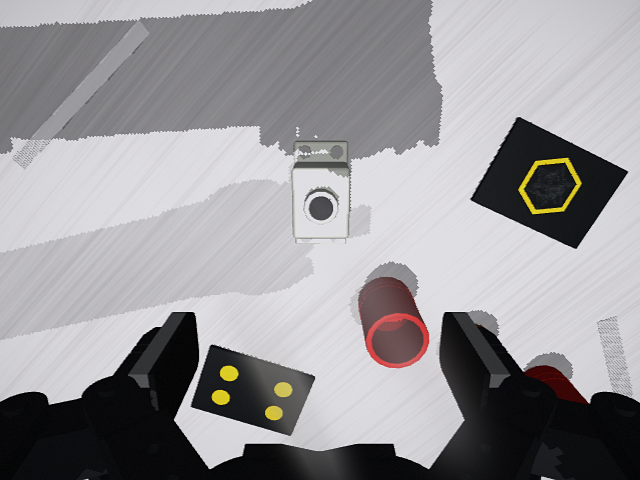

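The cover is centred at (320,205), its three levels agree on (393.0, 284.2) with sides 44 x 88 mm, and its length runs along tool x. The hexagon pad is at (550,185). I grasp across 44 mm.

Run:
```python
from h import *
plan([(393,284.2,110,44.8),(393,284.2,26,44.8)])
```

```text
[0.014, 0.001, 0.6] [0.0, 0.0, 0.002] rows 3 -> [393.1 284.2 110.1] 44.8
[0.0, 0.0, 0.42] [0.0, 0.0, 0.0] rows 3 -> [393.1 284.2  26.1] 44.8
```

carry_out --plan '[0.014, 0.001, 0.2, 0, 0, 0.002, -1, 0.014, 0.001, 0.4, 0, 0, 0.002, -1, 0.014, 0.001, 0.6, 0, 0, 0.002, -1, 0.014, 0.001, 0.6, 0, 0, 0.002, -1, 0.014, 0.001, 0.6, 0, 0, 0.002, -1]'

```text
time: 9.37
position: [392.3, 282.5, 109.1]
tcp_rot: [-1.207, -2.897, 0.006]
wrist_force: [0.5, 1.0, 1.0]
width: 0.999
finger_force: 0.0
```

carry_out --plan '[0, 0, 0.12, 0, 0, 0, -1, 0, 0, 0.24, 0, 0, 0, -1, 0, 0, 0.36, 0, 0, 0, -1, 0, 0, 0.42, 0, 0, 0, -1, 0, 0, 0.42, 0, 0, 0, -1]'

```text
time: 9.78
position: [393.5, 283.8, 26.3]
tcp_rot: [1.208, 2.9, -0.001]
wrist_force: [0.1, -0.4, -0.1]
width: 0.998
finger_force: 0.0
```

carry_out --plan '[0, 0, 0, 0, 0, 0, -1, 0, 0, 0, 0, 0, 0, -0.2, 0, 0, 0, 0, 0, 0, 0.2, 0, 0, 0, 0, 0, 0, 0.6, 0, 0, 0, 0, 0, 0, 0.6]' --newtons 45

```text
time: 10.2
position: [393.6, 284.4, 27.2]
tcp_rot: [1.206, 2.899, 0.002]
wrist_force: [-0.4, -1.9, 6.6]
width: 0.509
finger_force: 47.4
```

carry_out --plan '[0, 0, -0.02, 0, 0, 0, 0.6, 0, 0, -0.08, 0, 0, 0, 0.6, 0, 0, -0.2, 0, 0, 0, 0.6, 0, 0, -0.35, 0, 0, 0, 0.6, 0, 0, -0.5, 0, 0, 0, 0.6]'

```text
time: 10.62
position: [392.0, 283.8, 127.3]
tcp_rot: [-1.204, -2.9, 0.002]
wrist_force: [0.7, 0.1, -2.7]
width: 0.511
finger_force: 46.2
```

Run:
```python
from h import *
p,r=cmd(); save([p[0],p[1],126.1],r)
plan([(393,284,200,None),(533,-403,230,-90)])
```

```text
[0.0, -0.001, -0.37] [0.0, 0.0, 0.0] rows 2 -> [392.9 284.  200.1] 44.8
[-0.733, -0.481, -0.037] [0.0, 0.0, 0.374] rows 5 -> [428.  112.2 207.5] 11.2
[-0.876, 0.005, -0.038] [0.0, 0.0, 0.375] rows 5 -> [462.9 -59.5 215.1] -22.6
[-0.726, 0.492, -0.037] [0.0, 0.0, 0.375] rows 5 -> [ 498.  -231.3  222.5] -56.3
[-0.33, 0.812, -0.037] [0.0, 0.0, 0.374] rows 5 -> [ 533.1 -403.1  229.9] -90.0
```

carry_out --plan '[0, -0.001, -0.18, 0, 0, 0, 0.6, 0, -0.001, -0.3, 0, 0, 0, 0.6, 0, -0.001, -0.37, 0, 0, 0, 0.6]'

```text
time: 10.87
position: [393.1, 284.8, 203.7]
tcp_rot: [1.204, 2.899, 0.005]
wrist_force: [0.5, -0.4, -2.8]
width: 0.512
finger_force: 46.4
```

carry_out --plan '[-0.147, -0.096, -0.007, 0, 0, 0.075, 0.6, -0.293, -0.192, -0.015, 0, 0, 0.15, 0.6, -0.44, -0.289, -0.022, 0, 0, 0.224, 0.6, -0.586, -0.385, -0.03, 0, 0, 0.299, 0.6, -0.733, -0.481, -0.037, 0, 0, 0.374, 0.6]'

```text
time: 11.28
position: [427.3, 110.7, 208.2]
tcp_rot: [2.0, 2.422, -0.0]
wrist_force: [1.4, -0.8, -2.5]
width: 0.507
finger_force: 46.5
```

carry_out --plan '[-0.175, 0.001, -0.008, 0, 0, 0.075, 0.6, -0.35, 0.002, -0.015, 0, 0, 0.15, 0.6, -0.526, 0.003, -0.023, 0, 0, 0.225, 0.6, -0.701, 0.004, -0.03, 0, 0, 0.3, 0.6, -0.876, 0.005, -0.038, 0, 0, 0.375, 0.6]'

```text
time: 11.7
position: [462.3, -60.9, 215.8]
tcp_rot: [-2.618, -1.737, -0.0]
wrist_force: [-0.2, 1.1, -1.6]
width: 0.507
finger_force: 46.5
```

carry_out --plan '[-0.145, 0.098, -0.007, 0, 0, 0.075, 0.6, -0.29, 0.197, -0.015, 0, 0, 0.15, 0.6, -0.436, 0.295, -0.022, 0, 0, 0.225, 0.6, -0.581, 0.394, -0.03, 0, 0, 0.3, 0.6, -0.726, 0.492, -0.037, 0, 0, 0.375, 0.6]'

```text
time: 12.12
position: [497.7, -232.5, 223.2]
tcp_rot: [-3.008, -0.902, -0.001]
wrist_force: [1.0, 0.1, -2.4]
width: 0.509
finger_force: 46.5
```

carry_out --plan '[-0.075, 0.185, -0.008, 0, 0, 0.079, 0.6, -0.15, 0.37, -0.017, 0, 0, 0.158, 0.6, -0.22, 0.54, -0.025, 0, 0, 0.237, 0.6, -0.28, 0.69, -0.032, 0, 0, 0.316, 0.6, -0.33, 0.812, -0.037, 0, 0, 0.374, 0.6]'

```text
time: 12.53
position: [532.7, -405.5, 230.3]
tcp_rot: [-3.141, 0.011, -0.0]
wrist_force: [0.6, -0.0, -1.2]
width: 0.505
finger_force: 46.5
```

Run:
```python
from h import *
from plant import robot,imaging
for _ in range(6): imaging.get_image("wrist")
s,d=shot(imaging,robot,"w7"); print(s["time"],s["position"],ydeg(R.from_rotvec(s["tcp_rot"])),np.abs(s["qvel"]).max(),s["width"])
h=cv2.cvtColor(d["image"],cv2.COLOR_RGB2HSV); m=cv2.inRange(h,(12,110,80),(38,255,255))
for c in contours(m,60): P=toW(d,c,4); print(c.mean(0).round(),len(c),cv2.minAreaRect(P))
w=cloud(d,d["mount"]); f=np.isfinite(w[...,2])&(np.abs(w[...,0])<50)&(np.abs(w[...,1])<21)&(w[...,2]>-45)&(w[...,2]<30)
for z in (-30,-18,16): q=w[f&(np.abs(w[...,2]-z)<4)]; print(z,len(q),np.median(q[:,2]).round(1),q.min(0).round(1),q.max(0).round(1))
```

```text
12.8333 [ 533.25021164 -401.23772332  229.86144003] -89.83751519641491 0.008914040418638292 0.5113173810881085
[172. 356.] 157 ((373.2762145996094, -255.76565551757812), (31.15348243713379, 60.46493148803711), 21.64616584777832)
[ 10. 249.] 122 ((484.5868835449219, -124.27777862548828), (16.613323211669922, 53.60573196411133), 77.08294677734375)
[322. 159.] 368 ((558.7552490234375, -403.0801086425781), (55.325416564941406, 52.9505615234375), 88.92892456054688)
-30 5781 -29.5 [-12.1 -13.6 -31.6] [ 14.3  12.2 -26. ]
-18 15168 -17.2 [-27.3 -21.  -22. ] [ 29.2  21.  -14. ]
16 5823 16.5 [ 27. -21.  12.] [45. 21. 20.]
```

View pics/w7.png

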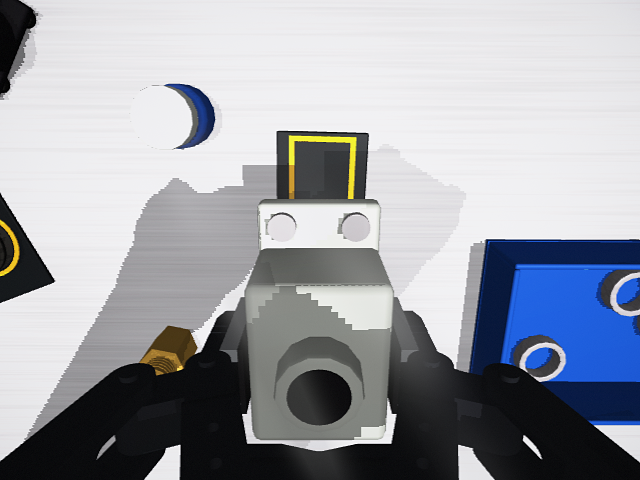

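The oblong pad's far half is visible at (322,165), with the held cover below it at (320,330). I cross-check the oblong against w1 and the top view.

Run:
```python
from h import *
for n,roi in (("w1",(150,320,300,470)),("w7",(110,202,270,380)),("top0",(225,280,465,510))):
    d=load(n); h=cv2.cvtColor(d["image"],cv2.COLOR_RGB2HSV); m=cv2.inRange(h,(12,110,60),(38,255,255)); M=np.zeros_like(m); a,b,c,e=roi; M[a:b,c:e]=m[a:b,c:e]
    C=max(contours(M),key=len); P=toW(d,C,4); print(n,"outer",cv2.minAreaRect(P))
    inner=cv2.findContours(M,cv2.RETR_CCOMP,cv2.CHAIN_APPROX_NONE); 
    for k,hh in zip(inner[0],inner[1][0]):
        if hh[3]>=0 and len(k)>60: print("  inner",cv2.minAreaRect(toW(d,k[:,0].astype(float),4)))
    if n=="w7":
        P=P[np.argsort(P[:,0])]; xm=P[:,0].max(); S=P[P[:,0]<xm-8]; 
        L=S[S[:,1]>-403]; Q=S[S[:,1]<-403]; L=L[L[:,1]>-403+22]; Q=Q[Q[:,1]<-403-22]
        for s in (L,Q): print("  side",np.polyfit(s[:,0],s[:,1],1), s[:,0].min(),np.polyval(np.polyfit(s[:,0],s[:,1],1),535))
        print("  end x",np.sort(P[np.abs(P[:,1]+403)<18][:,0])[-12:])
```

```text
w1 outer ((534.6219482421875, -402.4778747558594), (55.826961517333984, 101.65956115722656), 88.77034759521484)
  inner ((534.1868286132812, -402.97723388671875), (48.68816375732422, 94.14842224121094), 88.64876556396484)
w7 outer ((558.7552490234375, -403.0801086425781), (55.325416564941406, 52.9505615234375), 88.92892456054688)
  side [-1.69475531e-02 -3.68042538e+02] 532.8017 -377.1094793081547
  side [-1.96191442e-02 -4.17103861e+02] 532.9645 -427.6001033439612
  end x [584.84503 584.8476  584.8501  584.85266 584.85516 584.8577  584.8602
 584.86273 584.8653  584.8678  584.87036 584.87286]
top0 outer ((533.3062133789062, -402.5482177734375), (56.610958099365234, 103.11578369140625), 88.73941040039062)
  inner ((533.095703125, -402.4939270019531), (50.358436584472656, 93.2811050415039), 88.76639556884766)
```

Run:
```python
from h import *
plan([(533.8,-402.7,60,-91.15),(533.8,-402.7,31.5,None)])
```

```text
[0.004, -0.002, 0.85] [0.0, 0.0, 0.013] rows 5 -> [ 533.9 -402.7   59.9] -91.2
[0.0, 0.0, 0.142] [0.0, 0.0, 0.0] rows 1 -> [ 533.9 -402.7   31.5] -91.2
```

carry_out --plan '[0.004, -0.002, 0.18, 0, 0, 0.013, 0.6, 0.004, -0.002, 0.36, 0, 0, 0.013, 0.6, 0.004, -0.002, 0.54, 0, 0, 0.013, 0.6, 0.004, -0.002, 0.72, 0, 0, 0.013, 0.6, 0.004, -0.002, 0.85, 0, 0, 0.013, 0.6]'

```text
time: 13.3
position: [533.0, -400.3, 57.2]
tcp_rot: [-3.139, 0.028, 0.003]
wrist_force: [0.6, -0.6, -2.9]
width: 0.512
finger_force: 46.6
```

carry_out --plan '[0, 0, 0.04, 0, 0, 0, 0.6, 0, 0, 0.08, 0, 0, 0, 0.6, 0, 0, 0.11, 0, 0, 0, 0.6, 0, 0, 0.13, 0, 0, 0, 0.6, 0, 0, 0.142, 0, 0, 0, 0.6]'

```text
time: 13.72
position: [534.8, -403.1, 32.7]
tcp_rot: [3.14, -0.031, 0.003]
wrist_force: [-0.2, 0.3, -1.8]
width: 0.504
finger_force: 46.5
```

carry_out --plan '[0, 0, 0, 0, 0, 0, 0.6, 0, 0, 0.003, 0, 0, 0, 0.6, 0, 0, 0.006, 0, 0, 0, 0.6, 0, 0, 0.006, 0, 0, 0, 0.6]'

```text
time: 14.05
position: [534.4, -403.1, 31.3]
tcp_rot: [3.14, -0.032, 0.002]
wrist_force: [0.1, -0.3, 0.8]
width: 0.511
finger_force: 46.9
```

Commanded 30.3 with contact just starting. I go a touch lower, then release.

carry_out --plan '[0, 0, 0.003, 0, 0, 0, 0.6, 0, 0, 0.004, 0, 0, 0, 0.6, 0, 0, 0.004, 0, 0, 0, 0.6]'

```text
time: 14.3
position: [534.5, -403.1, 31.3]
tcp_rot: [3.14, -0.031, 0.002]
wrist_force: [-2.5, 1.7, 7.1]
width: 0.51
finger_force: 47.9
```

carry_out --plan '[0, 0, 0, 0, 0, 0, -0.2, 0, 0, 0, 0, 0, 0, -0.6, 0, 0, 0, 0, 0, 0, -1, 0, 0, 0, 0, 0, 0, -1, 0, 0, 0, 0, 0, 0, -1]'

```text
time: 14.72
position: [533.9, -402.7, 29.3]
tcp_rot: [-3.141, 0.032, 0.0]
wrist_force: [-0.5, -0.7, -0.8]
width: 0.998
finger_force: 0.0
```

carry_out --plan '[0, 0, -0.05, 0, 0, 0, -1, 0, 0, -0.2, 0, 0, 0, -1, 0, 0, -0.4, 0, 0, 0, -1, 0, 0, -0.6, 0, 0, 0, -1, 0, 0, -0.8, 0, 0, 0, -1]'

```text
time: 15.13
position: [533.7, -402.5, 191.8]
tcp_rot: [-3.141, 0.031, 0.0]
wrist_force: [-0.1, 0.5, 0.2]
width: 0.999
finger_force: 0.0
```

carry_out --plan '[0, 0, -0.2, 0, 0, 0, -1, 0, 0, -0.2, 0, 0, 0, -1, 0, 0, -0.2, 0, 0, 0, -1, 0, 0, -0.2, 0, 0, 0, -1, 0, 0, -0.2, 0, 0, 0, -1]'

```text
time: 15.55
position: [533.0, -402.2, 228.0]
tcp_rot: [-3.14, 0.032, 0.004]
wrist_force: [0.2, 0.2, -0.2]
width: 1.002
finger_force: 0.0
```

Run:
```python
from h import *
from plant import robot,imaging
p,r=cmd(); save([p[0],p[1],31.5-1.2-0.8+200],r)
for _ in range(4): imaging.get_image("wrist")
s,d=shot(imaging,robot,"w8"); print(s["time"],s["position"],ydeg(R.from_rotvec(s["tcp_rot"])),np.abs(s["qvel"]).max(),s["width"])
c=(534.6,-402.5)
for n,z,ra in (("spigot",60,22),("block",48,60),("flange",14,60)): print(n,top_circle(d,c,z,ra,3)[1:])
h=cv2.cvtColor(d["image"],cv2.COLOR_RGB2HSV); m=cv2.inRange(h,(12,110,60),(38,255,255)); ys,xs=np.nonzero(m); P=toW(d,np.c_[xs,ys],4); P=P[np.hypot(P[:,0]-c[0],P[:,1]-c[1])<62]; print("obl",len(P),cv2.minAreaRect(P))
plan([(388,-261,230,-30)])
```

```text
15.75 [ 533.46300208 -402.3735064   227.97765826] -91.14899041185471 0.0063077523479437335 0.9987686667029181
spigot (60.8, (array([ 535.2, -402.5]), 12.7), ((535.2279663085938, -402.5138244628906), (24.991199493408203, 25.157289505004883), 8.415660858154297))
block (48.4, (array([ 535.3, -403.3]), 30.7), ((535.3819580078125, -402.562744140625), (43.90258026123047, 55.40351867675781), 88.8357925415039))
flange (14.6, (array([ 534.8, -404.5]), 45.7), ((535.5001220703125, -402.6263122558594), (43.70557403564453, 87.1170883178711), 88.78338623046875))
obl 1652 ((534.3703002929688, -402.11639404296875), (56.05205154418945, 100.82443237304688), 88.78055572509766)
[-0.372, -0.347, -0.001] [0.0, 0.0, -0.34] rows 5 -> [ 460.9 -331.8  229.7] -60.6
[-0.144, -0.487, -0.001] [0.0, 0.0, -0.34] rows 5 -> [ 387.9 -261.1  229.9] -30.0
```

View pics/w8.png

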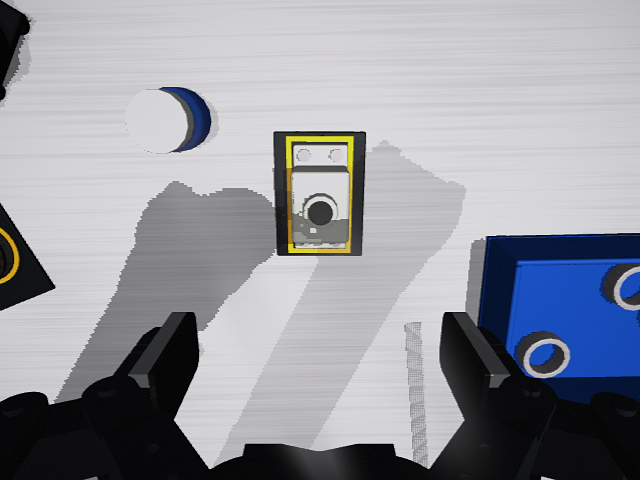

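The cover (320,190) sits in the oblong, within about 1 mm and aligned (88.8° for both). The fitting is next; it is the only brass hexagon, the copper ring at (532,38) in w5 being stray hardware.

carry_out --plan '[-0.372, -0.347, -0.001, 0, 0, -0.34, -1, -0.372, -0.347, -0.001, 0, 0, -0.34, -1, -0.372, -0.347, -0.001, 0, 0, -0.34, -1, -0.372, -0.347, -0.001, 0, 0, -0.34, -1, -0.372, -0.347, -0.001, 0, 0, -0.34, -1]'

```text
time: 16.22
position: [460.1, -330.9, 229.7]
tcp_rot: [-3.036, -0.808, 0.001]
wrist_force: [0.3, -1.1, -0.3]
width: 1.001
finger_force: 0.0
```

carry_out --plan '[-0.144, -0.487, -0.001, 0, 0, -0.34, -1, -0.144, -0.487, -0.001, 0, 0, -0.34, -1, -0.144, -0.487, -0.001, 0, 0, -0.34, -1, -0.144, -0.487, -0.001, 0, 0, -0.34, -1, -0.144, -0.487, -0.001, 0, 0, -0.34, -1]'

```text
time: 16.63
position: [387.1, -260.4, 229.9]
tcp_rot: [2.715, 1.58, -0.001]
wrist_force: [1.1, 0.5, 0.6]
width: 0.998
finger_force: 0.0
```

Run:
```python
from h import *
from plant import robot,imaging
for _ in range(6): imaging.get_image("wrist")
s,d=shot(imaging,robot,"w9"); print(s["time"],s["position"],ydeg(R.from_rotvec(s["tcp_rot"])),np.abs(s["qvel"]).max())
c=(388,-261); print("neck",top_circle(d,c,58,30,3)[:3])
w=cloud(d); n=np.isfinite(w[...,2])&(np.abs(w[...,2]-40)<3)&(np.hypot(w[...,0]-c[0],w[...,1]-c[1])<32); q=w[n][:,:2].astype(np.float32); print("hex",len(q),np.median(w[n][:,2]),circ(cv2.convexHull(q)[:,0]))
# width as function of direction: narrowest directions are square to the flats
a=np.radians(np.arange(0,180,2)); pr=q@np.c_[np.cos(a),np.sin(a)].T; wd=np.percentile(pr,99.3,0)-np.percentile(pr,.7,0)
f=[(round(wd[k]+wd[(k+30)%90]+wd[(k+60)%90],1),2*k) for k in range(30)]; print(sorted(f)[:5],sorted(f)[-3:])
```

```text
16.9333 [ 388.05546753 -261.25497193  229.68906019] -30.00931342403675 0.00498950779175904
neck (810, 58.6, (array([ 387.6, -261.4]), 12.0))
hex 866 40.55653607234029 (array([ 387.7, -261.8]), 19.4)
[(np.float64(107.4), 46), (np.float64(107.5), 48), (np.float64(108.0), 44), (np.float64(108.1), 50), (np.float64(108.9), 42)] [(np.float64(116.1), 20), (np.float64(116.2), 14), (np.float64(116.3), 16)]
```

View pics/w9.png

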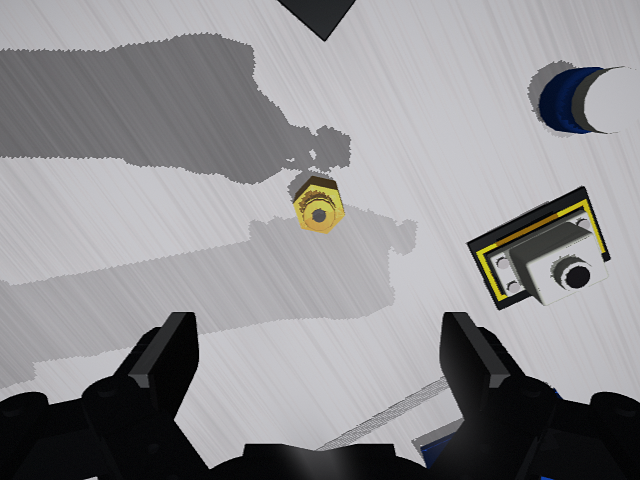

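The fitting is at (319,205), centred on (387.6, -261.6), hexagon top at 40 mm, neck top at 58 mm. Its flats are square to -13°, 47° and 107°, so I grip at -13°.

Run:
```python
from h import *
plan([(387.6,-261.6,110,-13),(387.6,-261.6,23,-13)])
```

```text
[-0.003, 0.0, 0.6] [0.0, 0.0, -0.189] rows 3 -> [ 387.6 -261.6  109.9] -13.0
[0.0, 0.0, 0.435] [0.0, 0.0, 0.0] rows 3 -> [ 387.6 -261.6   22.9] -13.0
```

carry_out --plan '[-0.003, 0, 0.2, 0, 0, -0.07, -1, -0.003, 0, 0.4, 0, 0, -0.14, -1, -0.003, 0, 0.55, 0, 0, -0.189, -1, -0.003, 0, 0.6, 0, 0, -0.189, -1, -0.003, 0, 0.6, 0, 0, -0.189, -1]'

```text
time: 17.4
position: [386.3, -260.7, 107.6]
tcp_rot: [-2.456, -1.95, 0.002]
wrist_force: [1.7, 0.6, 0.6]
width: 1.002
finger_force: 0.0
```

carry_out --plan '[0, 0, 0.12, 0, 0, 0, -1, 0, 0, 0.24, 0, 0, 0, -1, 0, 0, 0.36, 0, 0, 0, -1, 0, 0, 0.435, 0, 0, 0, -1, 0, 0, 0.435, 0, 0, 0, -1]'

```text
time: 17.82
position: [387.6, -261.7, 22.2]
tcp_rot: [-2.459, -1.953, 0.002]
wrist_force: [0.4, -0.2, 0.2]
width: 0.998
finger_force: 0.0
```

carry_out --plan '[0, 0, 0, 0, 0, 0, -1, 0, 0, 0, 0, 0, 0, -0.2, 0, 0, 0, 0, 0, 0, 0.2, 0, 0, 0, 0, 0, 0, 0.8, 0, 0, 0, 0, 0, 0, 0.8]' --newtons 70

```text
time: 18.23
position: [388.2, -262.2, 23.9]
tcp_rot: [2.457, 1.955, 0.001]
wrist_force: [0.6, 0.2, 0.6]
width: 0.452
finger_force: 0.0
```

carry_out --plan '[0, 0, 0, 0, 0, 0, 0.8, 0, 0, -0.04, 0, 0, 0, 0.8, 0, 0, -0.15, 0, 0, 0, 0.8, 0, 0, -0.3, 0, 0, 0, 0.8, 0, 0, -0.45, 0, 0, 0, 0.8]'

```text
time: 18.65
position: [386.6, -260.9, 113.5]
tcp_rot: [-2.455, -1.955, 0.001]
wrist_force: [0.8, -0.6, -2.8]
width: 0.413
finger_force: 70.3
```

Run:
```python
from h import *
p,r=cmd(); save([p[0],p[1],p[2]+90],r)
plan([(387.6,-261.6,200,None),(525.5,425.3,230,60)])
```

```text
[0.0, 0.0, -0.436] [0.0, 0.0, 0.0] rows 3 -> [ 387.6 -261.6  200.1] -13.0
[0.875, -0.025, -0.037] [0.0, 0.0, -0.203] rows 5 -> [422.  -89.9 207.5] 5.3
[0.839, 0.252, -0.038] [0.0, 0.0, -0.202] rows 5 -> [456.7  81.8 215.1] 23.5
[0.719, 0.5, -0.037] [0.0, 0.0, -0.203] rows 5 -> [491.1 253.5 222.5] 41.8
[0.526, 0.7, -0.038] [0.0, 0.0, -0.203] rows 5 -> [525.4 425.3 230.1] 60.0
```

carry_out --plan '[0, 0, -0.15, 0, 0, 0, 0.8, 0, 0, -0.3, 0, 0, 0, 0.8, 0, 0, -0.4, 0, 0, 0, 0.8, 0, 0, -0.436, 0, 0, 0, 0.8]'

```text
time: 18.98
position: [388.7, -262.3, 203.4]
tcp_rot: [2.454, 1.954, 0.001]
wrist_force: [0.9, -0.5, -3.3]
width: 0.411
finger_force: 70.6
```

carry_out --plan '[0.15, -0.005, -0.007, 0, 0, -0.04, 0.8, 0.33, -0.01, -0.015, 0, 0, -0.08, 0.8, 0.51, -0.015, -0.022, 0, 0, -0.12, 0.8, 0.69, -0.02, -0.03, 0, 0, -0.16, 0.8, 0.875, -0.025, -0.037, 0, 0, -0.203, 0.8]'

```text
time: 19.4
position: [420.9, -88.6, 206.8]
tcp_rot: [-2.112, -2.324, 0.002]
wrist_force: [0.7, 0.5, -3.1]
width: 0.412
finger_force: 70.5
```

carry_out --plan '[0.168, 0.05, -0.008, 0, 0, -0.04, 0.8, 0.336, 0.101, -0.015, 0, 0, -0.08, 0.8, 0.503, 0.151, -0.023, 0, 0, -0.12, 0.8, 0.671, 0.202, -0.03, 0, 0, -0.16, 0.8, 0.839, 0.252, -0.038, 0, 0, -0.202, 0.8]'

```text
time: 19.82
position: [455.7, 83.0, 214.3]
tcp_rot: [-1.718, -2.629, 0.002]
wrist_force: [0.5, -0.6, -3.8]
width: 0.404
finger_force: 70.5
```

carry_out --plan '[0.144, 0.1, -0.007, 0, 0, -0.04, 0.8, 0.288, 0.2, -0.015, 0, 0, -0.08, 0.8, 0.431, 0.3, -0.022, 0, 0, -0.12, 0.8, 0.575, 0.4, -0.03, 0, 0, -0.16, 0.8, 0.719, 0.5, -0.037, 0, 0, -0.203, 0.8]'

```text
time: 20.23
position: [490.3, 254.5, 221.2]
tcp_rot: [-1.279, -2.868, 0.003]
wrist_force: [0.9, 0.4, -3.2]
width: 0.412
finger_force: 70.5
```

carry_out --plan '[0.12, 0.16, -0.008, 0, 0, -0.05, 0.8, 0.24, 0.32, -0.017, 0, 0, -0.1, 0.8, 0.35, 0.466, -0.025, 0, 0, -0.14, 0.8, 0.45, 0.6, -0.032, 0, 0, -0.18, 0.8, 0.526, 0.7, -0.038, 0, 0, -0.203, 0.8]'

```text
time: 20.65
position: [524.2, 427.7, 228.2]
tcp_rot: [-0.804, -3.034, 0.002]
wrist_force: [0.2, 0.1, -3.3]
width: 0.408
finger_force: 70.5
```

Run:
```python
from h import *
from plant import robot,imaging
for _ in range(6): imaging.get_image("wrist")
s,d=shot(imaging,robot,"w10"); print(s["time"],s["position"],ydeg(R.from_rotvec(s["tcp_rot"])),np.abs(s["qvel"]).max(),s["width"])
h=cv2.cvtColor(d["image"],cv2.COLOR_RGB2HSV); m=cv2.inRange(h,(12,110,60),(38,255,255))
for n,D in (("w10",d),("w6",load("w6"))):
    h=cv2.cvtColor(D["image"],cv2.COLOR_RGB2HSV); m=cv2.inRange(h,(12,110,60),(38,255,255)); k,H=cv2.findContours(m,cv2.RETR_CCOMP,cv2.CHAIN_APPROX_NONE)
    for c,hh in zip(k,H[0]):
        P=toW(D,c[:,0].astype(float),4)
        if len(c)>40 and np.hypot(*(P.mean(0)-(525,425)))<30: print(n,"hole" if hh[3]>=0 else "outer",len(c),c[:,0].mean(0).round(),circ(P),c[:,0].max(0))
w=cloud(d,d["mount"]); f=np.isfinite(w[...,2])&(np.abs(w[...,0])<30)&(np.abs(w[...,1])<17)
for z in (-35,-17): q=w[f&(np.abs(w[...,2]-z)<4)]; print(z,len(q),np.median(q[:,2]).round(1),np.percentile(q,.5,0).round(1),np.percentile(q,99.5,0).round(1))
```

```text
20.95 [525.25077237 423.49639711 228.79097955] 59.974578169394604 0.014807963058379149 0.4146458224458483
w10 outer 168 [321. 197.] (array([526. , 425.1]), 24.2) [352 225]
w10 hole 136 [321. 197.] (array([526.1, 425. ]), 20.3) [347 221]
w6 outer 170 [549. 186.] (array([526.3, 425.4]), 24.3) [581 213]
w6 hole 145 [549. 186.] (array([526.5, 425.6]), 20.3) [576 209]
-35 5564 -34.4 [-11.6 -10.9 -36. ] [ 11.5  12.1 -31.1]
-17 4951 -16.4 [-11.9 -16.9 -20.8] [ 19.7  16.9 -13.2]
```

The hexagon pad is centred on (526.0, 425.1), both views agreeing, and the held fitting is centred in the tool.

Run:
```python
from h import *
plan([(526,425.1,60,None),(526,425.1,28.5,None)])
```

```text
[-0.003, 0.001, 0.85] [0.0, 0.0, 0.0] rows 5 -> [526.1 425.1  60.1] 60.0
[0.0, 0.0, 0.158] [0.0, 0.0, 0.0] rows 1 -> [526.1 425.1  28.5] 60.0
```

carry_out --plan '[-0.003, 0.001, 0.18, 0, 0, 0, 0.8, -0.003, 0.001, 0.36, 0, 0, 0, 0.8, -0.003, 0.001, 0.54, 0, 0, 0, 0.8, -0.003, 0.001, 0.72, 0, 0, 0, 0.8, -0.003, 0.001, 0.85, 0, 0, 0, 0.8]'

```text
time: 21.42
position: [525.8, 422.0, 56.9]
tcp_rot: [-0.815, -3.033, 0.006]
wrist_force: [-0.6, -0.2, -2.4]
width: 0.41
finger_force: 71.1
```

carry_out --plan '[0, 0, 0.05, 0, 0, 0, 0.8, 0, 0, 0.1, 0, 0, 0, 0.8, 0, 0, 0.13, 0, 0, 0, 0.8, 0, 0, 0.15, 0, 0, 0, 0.8, 0, 0, 0.158, 0, 0, 0, 0.8]'

```text
time: 21.83
position: [526.5, 425.5, 29.5]
tcp_rot: [0.812, 3.034, 0.002]
wrist_force: [-0.9, 0.3, -2.3]
width: 0.41
finger_force: 71.0
```

carry_out --plan '[0, 0, 0, 0, 0, 0, 0.8, 0, 0, 0.003, 0, 0, 0, 0.8, 0, 0, 0.006, 0, 0, 0, 0.8, 0, 0, 0.006, 0, 0, 0, 0.8]'

```text
time: 22.17
position: [526.3, 425.5, 28.1]
tcp_rot: [0.812, 3.034, 0.002]
wrist_force: [-0.2, 0.1, -0.9]
width: 0.41
finger_force: 71.3
```

carry_out --plan '[0, 0, 0.003, 0, 0, 0, 0.8, 0, 0, 0.005, 0, 0, 0, 0.8, 0, 0, 0.005, 0, 0, 0, 0.8]'

```text
time: 22.42
position: [526.3, 425.5, 28.1]
tcp_rot: [0.812, 3.034, 0.001]
wrist_force: [-2.3, -2.8, 6.7]
width: 0.414
finger_force: 72.5
```

carry_out --plan '[0, 0, 0, 0, 0, 0, 0, 0, 0, 0, 0, 0, 0, -0.5, 0, 0, 0, 0, 0, 0, -1, 0, 0, 0, 0, 0, 0, -1, 0, 0, 0, 0, 0, 0, -1]'

```text
time: 22.83
position: [525.9, 425.2, 26.2]
tcp_rot: [-0.812, -3.035, -0.0]
wrist_force: [0.4, -0.7, 0.1]
width: 0.996
finger_force: 0.0
```

carry_out --plan '[0, 0, -0.05, 0, 0, 0, -1, 0, 0, -0.2, 0, 0, 0, -1, 0, 0, -0.4, 0, 0, 0, -1, 0, 0, -0.6, 0, 0, 0, -1, 0, 0, -0.8, 0, 0, 0, -1]'

```text
time: 23.25
position: [525.4, 425.1, 188.5]
tcp_rot: [-0.811, -3.035, -0.0]
wrist_force: [0.0, 0.8, -0.3]
width: 0.999
finger_force: 0.0
```

carry_out --plan '[0, 0, -0.2, 0, 0, 0, -1, 0, 0, -0.2, 0, 0, 0, -1, 0, 0, -0.2, 0, 0, 0, -1, 0, 0, -0.2, 0, 0, 0, -1, 0, 0, -0.2, 0, 0, 0, -1]'

```text
time: 23.67
position: [525.4, 424.3, 224.8]
tcp_rot: [-0.811, -3.034, 0.004]
wrist_force: [0.6, -0.1, -0.4]
width: 1.001
finger_force: 0.0
```

Run:
```python
from h import *
from plant import robot,imaging
p,r=cmd(); save([p[0],p[1],28.5-1.2-1.0+200],r)
for _ in range(4): imaging.get_image("wrist")
s,d=shot(imaging,robot,"w11"); print(s["time"],s["position"],ydeg(R.from_rotvec(s["tcp_rot"])),np.abs(s["qvel"]).max(),s["width"])
c=(526,425); print("neck",top_circle(d,c,62,25,3)[1:3],"hex",top_circle(d,c,44,30,3)[1:3])
h=cv2.cvtColor(d["image"],cv2.COLOR_RGB2HSV); ys,xs=np.nonzero(cv2.inRange(h,(12,110,60),(38,255,255))); w=cloud(d)[ys,xs]; k=np.abs(w[:,2]-4)<5; P=toW(d,np.c_[xs,ys][k],4); P=P[np.hypot(P[:,0]-526,P[:,1]-425)<32]; print("pad hex",len(P),circ(cv2.convexHull(P)[:,0]))
plan([(655,-148,230,57)])
```

```text
23.8667 [525.49676072 424.7543284  224.89400864] 60.058438634180845 0.004294324266683996 0.9995028377339283
neck (62.5, (array([526.6, 425.6]), 12.3)) hex (44.4, (array([526.7, 425.3]), 19.8))
pad hex 572 (array([528.5, 424.3]), 27.1)
[-0.663, -0.72, -0.006] [0.0, 0.0, 0.011] rows 5 -> [569.  234.1 227.5] 59.0
[-0.676, -0.709, -0.006] [0.0, 0.0, 0.011] rows 5 -> [612.   43.  228.7] 58.1
[-0.688, -0.697, -0.006] [0.0, 0.0, 0.012] rows 5 -> [ 655.  -148.1  229.9] 57.0
```

The fitting stands at (526.6, 425.5), about 0.7 mm from its mark, heights 62.5 and 44.4 mm, so upright. The dial is next.

carry_out --plan '[-0.663, -0.72, -0.006, 0, 0, 0.011, -1, -0.663, -0.72, -0.006, 0, 0, 0.011, -1, -0.663, -0.72, -0.006, 0, 0, 0.011, -1, -0.663, -0.72, -0.006, 0, 0, 0.011, -1, -0.663, -0.72, -0.006, 0, 0, 0.011, -1]'

```text
time: 24.33
position: [569.9, 229.6, 226.7]
tcp_rot: [0.843, 3.026, -0.004]
wrist_force: [0.2, 0.6, 0.0]
width: 1.002
finger_force: 0.0
```

carry_out --plan '[-0.676, -0.709, -0.006, 0, 0, 0.011, -1, -0.676, -0.709, -0.006, 0, 0, 0.011, -1, -0.676, -0.709, -0.006, 0, 0, 0.011, -1, -0.676, -0.709, -0.006, 0, 0, 0.011, -1, -0.676, -0.709, -0.006, 0, 0, 0.011, -1]'

```text
time: 24.75
position: [612.5, 38.0, 228.1]
tcp_rot: [-0.87, -3.019, 0.003]
wrist_force: [0.8, -0.5, -0.8]
width: 1.0
finger_force: 0.0
```

carry_out --plan '[-0.688, -0.697, -0.006, 0, 0, 0.012, -1, -0.688, -0.697, -0.006, 0, 0, 0.012, -1, -0.688, -0.697, -0.006, 0, 0, 0.012, -1, -0.688, -0.697, -0.006, 0, 0, 0.012, -1, -0.688, -0.697, -0.006, 0, 0, 0.012, -1]'

```text
time: 25.17
position: [655.0, -153.4, 229.1]
tcp_rot: [-0.899, -3.01, 0.003]
wrist_force: [-0.4, -0.2, -0.1]
width: 1.003
finger_force: 0.0
```

Run:
```python
from h import *
from plant import robot,imaging
for _ in range(6): imaging.get_image("wrist")
s,d=shot(imaging,robot,"w12"); print(s["time"],s["position"],ydeg(R.from_rotvec(s["tcp_rot"])),np.abs(s["qvel"]).max(),s["joint_pos"].round(2))
c=(655,-148); print("face",top_circle(d,c,46,40,3)); print("plate",top_circle(d,c,14,55,3.5))
w=cloud(d); k=np.isfinite(w[...,2])&(np.abs(w[...,2]-30)<8); q=w[k]; rr=np.hypot(q[:,0]-c[0],q[:,1]-c[1]); q=q[(rr>29)&(rr<48)]; print("stem",len(q),np.median(q,0) if len(q) else 0)
```

```text
25.4667 [ 654.80288826 -145.97214837  229.76064073] 57.13229762714953 0.011715620396793414 [ 0.69  0.67 -0.8   1.52  0.5   1.16  0.8 ]
face (3403, 47.1, (array([ 656.4, -148.5]), 25.6), ((656.3785400390625, -148.4103240966797), (50.98506164550781, 50.867496490478516), 88.74652099609375))
plate (1348, 14.3, (array([ 656.9, -148. ]), 39.5), ((656.3040771484375, -148.46121215820312), (44.05157470703125, 75.80233764648438), 56.97583770751953))
stem 101 [ 686.54617149 -167.89609375   28.90429837]
```

View pics/w12.png

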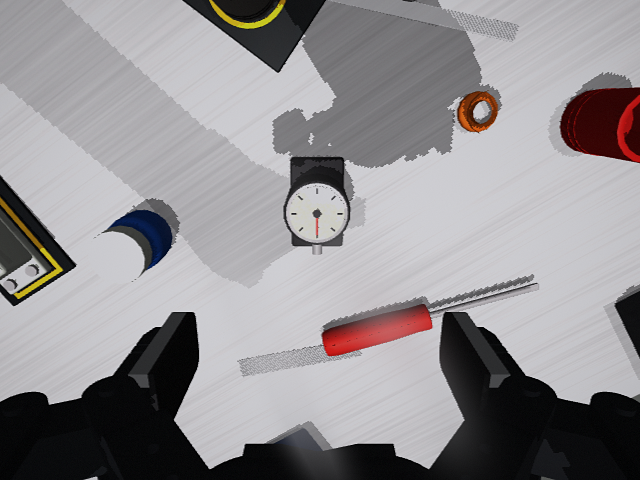

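The dial is at (317,212), centred on (656.3, -148.45), plate 44 x 76 mm with its stem toward -33°, so I grip at 57°.

Run:
```python
from h import *
plan([(656.3,-148.4,110,57),(656.3,-148.4,29,57)])
```

```text
[-0.006, 0.002, 0.6] [0.0, 0.0, 0.0] rows 3 -> [ 656.2 -148.4  109.9] 57.0
[0.0, 0.0, 0.405] [0.0, 0.0, 0.0] rows 2 -> [ 656.2 -148.4   28.9] 57.0
```

carry_out --plan '[-0.006, 0.002, 0.2, 0, 0, 0, -1, -0.006, 0.002, 0.4, 0, 0, 0, -1, -0.006, 0.002, 0.6, 0, 0, 0, -1, -0.006, 0.002, 0.6, 0, 0, 0, -1, -0.006, 0.002, 0.6, 0, 0, 0, -1]'

```text
time: 25.93
position: [655.1, -146.6, 108.6]
tcp_rot: [-0.888, -3.009, -0.001]
wrist_force: [0.2, 0.1, 0.7]
width: 0.998
finger_force: 0.0
```

carry_out --plan '[0, 0, 0.1, 0, 0, 0, -1, 0, 0, 0.2, 0, 0, 0, -1, 0, 0, 0.3, 0, 0, 0, -1, 0, 0, 0.405, 0, 0, 0, -1, 0, 0, 0.405, 0, 0, 0, -1]'

```text
time: 26.35
position: [656.0, -147.8, 28.7]
tcp_rot: [-0.891, -3.011, 0.0]
wrist_force: [-1.6, -0.2, -0.9]
width: 0.998
finger_force: 0.0
```

carry_out --plan '[0, 0, 0, 0, 0, 0, -1, 0, 0, 0, 0, 0, 0, -0.4, 0, 0, 0, 0, 0, 0, 0, 0, 0, 0, 0, 0, 0, 0.5, 0, 0, 0, 0, 0, 0, 0.5]' --newtons 60

```text
time: 26.77
position: [657.5, -148.8, 31.5]
tcp_rot: [0.892, 3.009, -0.001]
wrist_force: [-2.2, -0.9, 7.4]
width: 0.594
finger_force: 61.9
```

carry_out --plan '[0, 0, 0, 0, 0, 0, 0.5, 0, 0, -0.04, 0, 0, 0, 0.5, 0, 0, -0.15, 0, 0, 0, 0.5, 0, 0, -0.3, 0, 0, 0, 0.5, 0, 0, -0.45, 0, 0, 0, 0.5]'

```text
time: 27.18
position: [655.1, -148.3, 119.3]
tcp_rot: [-0.891, -3.01, 0.0]
wrist_force: [0.5, 0.4, -2.4]
width: 0.592
finger_force: 63.1
```

Run:
```python
from h import *
p,r=cmd(); save([p[0],p[1],p[2]+90],r)
plan([(656.3,-148.4,200,57),(487.8,91.9,230,-64.8)])
```

```text
[0.0, 0.0, -0.405] [0.0, 0.0, 0.0] rows 2 -> [ 656.2 -148.4  199.9] 57.0
[0.34, 0.137, -0.038] [0.0, 0.0, 0.338] rows 5 -> [614.1 -88.4 207.5] 26.6
[0.363, -0.054, -0.037] [0.0, 0.0, 0.339] rows 5 -> [572.  -28.3 214.9] -4.0
[0.285, -0.231, -0.038] [0.0, 0.0, 0.338] rows 5 -> [529.9  31.8 222.5] -34.4
[0.129, -0.343, -0.037] [0.0, 0.0, 0.338] rows 5 -> [487.8  91.8 229.9] -64.8
```

carry_out --plan '[0, 0, -0.15, 0, 0, 0, 0.5, 0, 0, -0.3, 0, 0, 0, 0.5, 0, 0, -0.405, 0, 0, 0, 0.5]'

```text
time: 27.43
position: [656.6, -148.2, 203.3]
tcp_rot: [0.891, 3.01, 0.0]
wrist_force: [0.9, 0.3, -2.9]
width: 0.59
finger_force: 63.1
```

carry_out --plan '[0.068, 0.027, -0.008, 0, 0, 0.068, 0.5, 0.136, 0.055, -0.015, 0, 0, 0.135, 0.5, 0.204, 0.082, -0.023, 0, 0, 0.203, 0.5, 0.272, 0.11, -0.03, 0, 0, 0.27, 0.5, 0.34, 0.137, -0.038, 0, 0, 0.338, 0.5]'

```text
time: 27.85
position: [613.1, -87.7, 207.8]
tcp_rot: [-1.658, -2.668, 0.0]
wrist_force: [0.5, 0.6, -3.1]
width: 0.592
finger_force: 63.1
```

carry_out --plan '[0.073, -0.011, -0.007, 0, 0, 0.068, 0.5, 0.145, -0.022, -0.015, 0, 0, 0.136, 0.5, 0.218, -0.032, -0.022, 0, 0, 0.203, 0.5, 0.29, -0.043, -0.03, 0, 0, 0.271, 0.5, 0.363, -0.054, -0.037, 0, 0, 0.339, 0.5]'

```text
time: 28.27
position: [571.0, -27.5, 215.3]
tcp_rot: [-2.302, -2.138, 0.0]
wrist_force: [0.5, -0.9, -3.6]
width: 0.591
finger_force: 62.9
```

carry_out --plan '[0.057, -0.046, -0.008, 0, 0, 0.068, 0.5, 0.114, -0.092, -0.015, 0, 0, 0.135, 0.5, 0.171, -0.139, -0.023, 0, 0, 0.203, 0.5, 0.228, -0.185, -0.03, 0, 0, 0.27, 0.5, 0.285, -0.231, -0.038, 0, 0, 0.338, 0.5]'

```text
time: 28.68
position: [528.8, 32.6, 222.9]
tcp_rot: [-2.782, -1.46, 0.0]
wrist_force: [-0.5, 0.2, -3.3]
width: 0.593
finger_force: 62.9
```

carry_out --plan '[0.026, -0.069, -0.007, 0, 0, 0.068, 0.5, 0.052, -0.137, -0.015, 0, 0, 0.136, 0.5, 0.077, -0.206, -0.022, 0, 0, 0.203, 0.5, 0.103, -0.274, -0.03, 0, 0, 0.271, 0.5, 0.129, -0.343, -0.037, 0, 0, 0.338, 0.5]'

```text
time: 29.1
position: [486.7, 92.6, 230.3]
tcp_rot: [3.067, 0.679, -0.0]
wrist_force: [-0.5, 0.5, -3.2]
width: 0.59
finger_force: 62.9
```

```bash
cat >> h.py <<'E'
def dots(d):
    h=cv2.cvtColor(d["image"],cv2.COLOR_RGB2HSV); m=cv2.inRange(h,(12,110,60),(38,255,255))
    for c in contours(m):
        P=toW(d,c,4)
        if np.hypot(*(P.mean(0)-(487.8,91.9)))<45: print("dot",c.mean(0).round(),len(c),circ(P),np.round(cv2.minAreaRect(P)[1],1))
E
python3 - <<'E'
from h import *
from plant import robot,imaging
for _ in range(6): imaging.get_image("wrist")
s,d=shot(imaging,robot,"w13"); print(s["time"],s["position"],ydeg(R.from_rotvec(s["tcp_rot"])),np.abs(s["qvel"]).max(),s["width"],s["joint_pos"].round(2))
for n in("w13","w3","w6","w2b"): print(n); dots(load(n))
w=cloud(d,d["mount"]); f=np.isfinite(w[...,2])&(np.abs(w[...,0])<50)&(np.abs(w[...,1])<24)
for z in (-17,2,16): q=w[f&(np.abs(w[...,2]-z)<4)]; print(z,len(q),np.median(q[:,2]).round(1),np.percentile(q,.5,0).round(1),np.percentile(q,99.5,0).round(1))
E
```

```text
29.4 [488.05693179  90.91922402 229.917396  ] -64.74884591447436 0.009726758538121915 0.5892536104253708 [ 0.16  0.28 -0.48  1.96  0.16  0.94 -1.53]
w13
dot [336. 165.] 62 (array([519.6,  90.1]), 8.9) [17.5 18.4]
dot [300. 165.] 61 (array([506.8, 117.3]), 9.0) [17.5 18.5]
w3
dot [139. 301.] 54 (array([468.4,  65.8]), 9.1) [17.5 18.9]
dot [117. 275.] 56 (array([455.5,  93.1]), 9.0) [18.2 18.5]
dot [187. 271.] 56 (array([519.2,  89.7]), 9.0) [17.7 18.5]
dot [166. 244.] 57 (array([506.4, 117. ]), 9.1) [17.9 18.9]
w6
dot [273. 413.] 44 (array([520.3,  89.3]), 8.6) [17.4 17.4]
dot [220. 397.] 47 (array([469.5,  65.4]), 8.9) [18.4 16.9]
dot [283. 389.] 45 (array([507.4, 116.6]), 8.5) [17.1 16.6]
dot [229. 373.] 49 (array([456.8,  92.9]), 9.0) [17.7 18.6]
w2b
dot [276.  99.] 51 (array([468.8,  66.3]), 8.9) [18.6 16.6]
dot [325.  75.] 53 (array([519.6,  90.2]), 8.8) [17.2 17. ]
dot [262.  71.] 52 (array([456. ,  93.5]), 8.8) [17.1 17.2]
dot [313.  45.] 54 (array([506.8, 117.4]), 9.0) [17.9 17.3]
-17 18296 -15.8 [-22.2 -23.4 -17.4] [ 26.8  23.4 -13.3]
2 1107 1.8 [ 14.5 -22.6  -2. ] [27.7 21.9  5.9]
16 5769 16.9 [ 16.1 -22.1  12.2] [39.7 21.3 19.5]
```

The dots are centred on (487.9, 91.7) at 25.2°, four views agreeing within about 0.7 mm. The dial sits about +1 mm along tool x, so I allow for that.

Run:
```python
from h import *
plan([(487.1,91.3,65,-64.8),(487.1,91.3,36,None)])
```

```text
[-0.004, 0.001, 0.825] [0.0, 0.0, 0.0] rows 4 -> [487.2  91.3  64.9] -64.8
[0.0, 0.0, 0.145] [0.0, 0.0, 0.0] rows 1 -> [487.2  91.3  35.9] -64.8
```

carry_out --plan '[-0.004, 0.001, 0.18, 0, 0, 0, 0.5, -0.004, 0.001, 0.36, 0, 0, 0, 0.5, -0.004, 0.001, 0.54, 0, 0, 0, 0.5, -0.004, 0.001, 0.71, 0, 0, 0, 0.5, -0.004, 0.001, 0.825, 0, 0, 0, 0.5]'

```text
time: 29.87
position: [486.0, 89.9, 61.8]
tcp_rot: [-3.066, -0.685, 0.006]
wrist_force: [0.3, -0.6, -3.5]
width: 0.594
finger_force: 63.2
```

carry_out --plan '[0, 0, 0.05, 0, 0, 0, 0.5, 0, 0, 0.095, 0, 0, 0, 0.5, 0, 0, 0.12, 0, 0, 0, 0.5, 0, 0, 0.137, 0, 0, 0, 0.5, 0, 0, 0.145, 0, 0, 0, 0.5]'

```text
time: 30.28
position: [488.0, 91.3, 36.5]
tcp_rot: [3.066, 0.686, 0.003]
wrist_force: [0.5, -0.4, -3.8]
width: 0.592
finger_force: 63.2
```

carry_out --plan '[0, 0, 0, 0, 0, 0, 0.5, 0, 0, 0.003, 0, 0, 0, 0.5, 0, 0, 0.006, 0, 0, 0, 0.5, 0, 0, 0.006, 0, 0, 0, 0.5]'

```text
time: 30.62
position: [487.8, 91.4, 35.5]
tcp_rot: [3.066, 0.686, 0.003]
wrist_force: [-0.0, 0.2, 1.3]
width: 0.594
finger_force: 63.4
```

Contact is starting at commanded 34.7. One more touch down, then release and rise.

carry_out --plan '[0, 0, 0.002, 0, 0, 0, 0.5, 0, 0, 0.003, 0, 0, 0, 0.5, 0, 0, 0.003, 0, 0, 0, 0.5]'

```text
time: 30.87
position: [487.9, 91.4, 35.4]
tcp_rot: [3.065, 0.686, 0.003]
wrist_force: [-2.1, -1.1, 8.8]
width: 0.592
finger_force: 64.2
```

carry_out --plan '[0, 0, 0, 0, 0, 0, -0.35, 0, 0, 0, 0, 0, 0, -0.6, 0, 0, 0, 0, 0, 0, -1, 0, 0, 0, 0, 0, 0, -1, 0, 0, 0, 0, 0, 0, -1]'

```text
time: 31.28
position: [487.1, 91.3, 34.0]
tcp_rot: [-3.066, -0.686, 0.0]
wrist_force: [0.3, 0.6, 0.2]
width: 0.998
finger_force: 0.0
```

carry_out --plan '[0, 0, -0.05, 0, 0, 0, -1, 0, 0, -0.2, 0, 0, 0, -1, 0, 0, -0.4, 0, 0, 0, -1, 0, 0, -0.6, 0, 0, 0, -1, 0, 0, -0.8, 0, 0, 0, -1]'

```text
time: 31.7
position: [486.4, 91.4, 196.2]
tcp_rot: [-3.065, -0.687, 0.001]
wrist_force: [1.6, -0.8, -0.3]
width: 1.001
finger_force: 0.0
```

carry_out --plan '[0, 0, -0.2, 0, 0, 0, -1, 0, 0, -0.2, 0, 0, 0, -1, 0, 0, -0.2, 0, 0, 0, -1, 0, 0, -0.2, 0, 0, 0, -1, 0, 0, -0.2, 0, 0, 0, -1]'

```text
time: 32.12
position: [486.1, 90.9, 233.0]
tcp_rot: [-3.066, -0.686, 0.004]
wrist_force: [0.1, -0.2, -0.1]
width: 0.998
finger_force: 0.0
```

Run:
```python
from h import *
from plant import robot,imaging
p,r=cmd(); save([p[0],p[1],34.1+200],r)
for _ in range(4): imaging.get_image("wrist")
s,d=shot(imaging,robot,"w14"); print(s["time"],s["position"],ydeg(R.from_rotvec(s["tcp_rot"])),np.abs(s["qvel"]).max(),s["width"])
c=(488,92); print("face",top_circle(d,c,50,40,3)[1:]); print("plate",top_circle(d,c,18,50,3.5)[1:]); dots(d)
K=d["mtx"]; Ti=np.linalg.inv(d["pose"]); q=Ti[:3,:3]@[488,92,4]+Ti[:3,3]; print("pad px",320+418*q[0]/-q[2],235-418*q[1]/-q[2])
im=d["image"][90:330,200:520]; cv2.imwrite("pics/dial.png",cv2.resize(im,(800,600),interpolation=cv2.INTER_CUBIC)[...,::-1])
# pad outline (dark pad on white bench)
g=cv2.inRange(cv2.cvtColor(d["image"],cv2.COLOR_RGB2GRAY),0,75); 
for k in contours(g,1500):
    P=toW(d,k,4); print(len(k),cv2.minAreaRect(P)) if np.hypot(*(P.mean(0)-c))<40 else 0
```

```text
32.3167 [486.46493685  91.23261861 232.91404059] -64.76457562767311 0.005899331328265491 1.0010279507034796
face (51.2, (array([489.1,  92.5]), 25.6), ((489.3525695800781, 92.38134002685547), (51.01154327392578, 50.813758850097656), 70.15187072753906))
plate (18.5, (array([486.7,  96.4]), 40.4), ((489.2236328125, 92.3837890625), (75.61509704589844, 43.930599212646484), 25.457592010498047))
pad px 320.32969139685133 193.94601982198287
446 ((488.45037841796875, 92.2784194946289), (107.21414184570312, 75.58502197265625), 25.090307235717773)
```

View pics/dial.png

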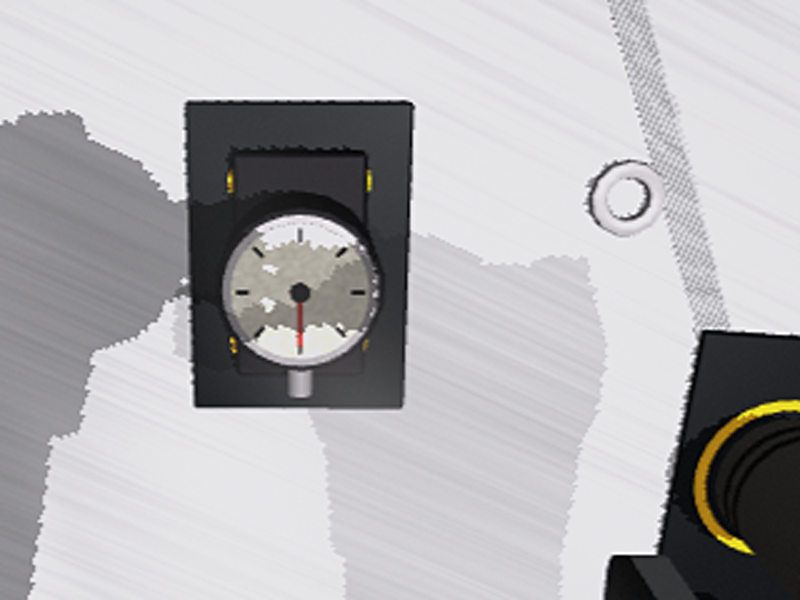

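The dial (crop (300,290)) stands on its pad, 0.8 mm and 0.4° off the mark, with dot slivers showing evenly on both sides. I check the other things by numbers in the top view, then hand in.

Run:
```python
from h import *
from plant import robot,imaging,job_done
d=imaging.get_image("top"); a=load("top0")
ok=True
for n,c,z,r in (("tube",(490,-103),74,35),("cover",(535,-402),48,45),("fit",(526,425),62,22),("sample",(597,277),99,20),("jar",(600,-292),59,28)):
    try: new=top_circle(d,c,z,r,5)[1:3]
    except Exception as e: new="hidden"
    print(n,new,top_circle(a,c,z,r,5)[1:3] if n in("sample","jar") else "")
s=robot.get_state(); print(s["time"],s["finger_force"],s["width"],s["position"])
print(job_done())
```

```text
tube (73.7, (array([ 489.4, -104.6]), 24.1)) 
cover (47.6, (array([ 534.7, -403.1]), 30.0)) 
fit (60.7, (array([525.7, 423.9]), 12.2)) 
sample (99.4, (array([597.9, 278. ]), 11.3)) (99.6, (array([598.1, 278.2]), 11.1))
jar (59.8, (array([ 600. , -292.8]), 20.9)) (59.4, (array([ 600.2, -292.7]), 21.1))
32.4167 0.0 1.0015425481479083 [486.7417232   91.3264888  233.30322131]
the job is handed in; nothing more can be done
None
```

I parked the tube, cover, fitting and dial upright and centred to about 1 mm on their matching pads and let go of all four, leaving the sample bottle and jar where they stood; the job was handed in at 32.4 s.

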